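# Put the gauges away in their holder and lock it

### The arm

A 7-joint arm with a two-finger parallel gripper is mounted at the origin on the work surface. World frame = base frame: x ahead of the robot, y to its left, z up, the work surface at z = 0. Lengths are in m, angles in rad, forces in N, time in s.
With the tool pointing down it reaches from about 0.425 to 0.875 m from the base axis. Payload 9.9 kg.
Tool frame: the origin (TCP) lies midway between the tips of the shut fingers; the grasp point (between the pads) lies 19 mm behind it; z points along the fingers, y is the line along which they close (so a half turn about z gives the same grasp; the last joint's range is limited). The gripper opens to 85 mm and grips with 20 to 120 N. Pads are 22 mm wide; open, the fingers measure 114 mm over their backs; the gripper's body (76 mm by 85 mm) begins 54 mm behind the grasp point. The pads swing forward as they close: fully open they stand 13 mm farther back than shut.
Start: joints at [1.117, 0.576, 0.025, 1.437, -0.015, 1.129, -0.057], TCP at [0.244, -0.629, 0.231] pointing down, gripper open.
Joint ranges: [-2.76, 2.76], [-0.34, 2.15], [-1.52, 1.57], [0.19, 2.46], [-1.09, 4.23], [0.17, 1.99], [-2.82, 2.82]. Speed limits (rad/s): [2.22, 2.22, 3.01, 3.01, 3.14, 3.14, 3.14].

### API

Orientations are given as [roll, pitch, yaw] about the fixed x, y, z axes, in that order (R = Rz(yaw) Ry(pitch) Rx(roll)).
In Python, from workcell import robot gives the robot as it stands.
- The arm moves only by the tool play_rows, never from a script. Its argument "rows" is a list of rows, each a list of 7 numbers: the shift along the tool's x, y, z scaled (see below), then the turn, a rotation vector about the tool's x, y, z scaled (see below), then the closure, from -1 (fully open) to 1 (shut). In form: [[tx, ty, tz, ax, ay, az, jaw], ...]. A call has 1 to 12 rows; each row is the pose to reach, as a shift and turn from the pose commanded when the call began, along the tool's axes at that moment, turning the shorter way round; what a row does not reach only later rows make up. The controller multiplies each number of a shift by 0.5 m and each number of a turn by 2 pi rad. A row lasts 1/12 s, in which the tool goes at most 41.7 mm and 7.16 degrees, less where a joint would pass 70% of its speed; a pose out of reach is approached as far as the arm can. A call with a number of a shift or a turn outside -1 to 1 is refused whole. A call with a gripper value outside its range is refused whole. The fingers move at their own pace and stop on an object; the grip force is fixed at half the most. Time passes only in rows, so rows that repeat a pose let the fingers close. It gives the time, the measured TCP pose, the force, the opening and the grip force at its end, in the units of the state.
- robot.observe(): the state, without advancing time (a new reading comes with each control period).
- robot.read_camera(name): name is "scene" or "top" or "wrist"; returns (picture, depth): 400x640x3 uint8, red, green, blue; 400x640 float32, m along the optical axis (not along the pixel's ray), 0 where there is no reading.
- robot.calibration(name): a dict with "intrinsics" (3x3 intrinsics, pixels), "dist" ([k1, k2, p1, p2, k3] as OpenCV has them; the pictures are not rectified), "eye" and "attitude" of the camera in the world. Camera axes: x right, y down, z forward; pixel columns grow to the right and rows downward; lengths in m; the calibration is good to about 2 mm. A picture is of the moment at which its call begins: read the wrist's pose just before it. calibration takes no time and is no camera call; for the wrist camera it gives the pose at the moment of the call.
- robot.sign_off(): hands the job in; it is judged then, once.
The state is a dict: "time_s": time; "joints": joint angles; "qd": joint speeds; "joint_efforts": joint torques, N m; "ee_pos": TCP position; "ee_rot": TCP orientation; "wrist_force": force on the tool from outside, world axes, zero at the start; "torque": the same for the moment, N m; "opening": opening from 0.0 (shut) to 1.0 (fully open); "grip_force": force on a finger pad.
Only numpy, scipy, OpenCV 4.12 (cv2) and the standard library are available. Lean on these libraries where they do the work, as an engineer would, in place of code of your own. Each camera call takes 0.05 s, during which the arm holds its last target. There are 200 camera calls.

### The job

Swing the holder's clamp lever to the 90-degree line to release the clamp, then slide every flat gauge lying on the bench fully home into a slot of its own, blade first, and bring the lever back to the 45-degree line (the middle of the three long lines). Then drive the spring pin down flush with its boss using the mallet, not the gripper, and stand the mallet back upright on its rubber pad, head on the middle of the pad. Leave the other things on the bench where they are.

Things in the scene. Friction and masses are not known exactly. Their poses are not given: they have to be found in the camera images.
- holder: aluminium gauge holder, fixed, clear cover (top 27 mm up). Origin on the bench, at the middle of its front face; x points into the slots, z up. Four slots open to the front at y = -105, -35, 35, 105 mm: 44 wide, 9 high, floor 8 mm above the bench (sticking out 60 mm in front as a ledge), back stop (top 29 mm up) at x = 45 mm; 26 mm walls between
- lever (a joint): angle of the clamp lever (rad), turning about a vertical axis, 0 to 1.85; 0: the arm points to the holder's front (-x, towards the robot), pi/2: it points to the holder's left (+y); pi/4 is the middle long line. Stiff: it stays where it is left
- lever_pivot (a point): on the lever's axis, 30 mm above the bench (holder x 0, y 190 mm). Around it a dark base plate, top 18 mm up (holder x -110 to 80, y 152 to 318 mm), with white lines radiating from the pivot: three long ones at 0, 45 and 90 degrees, short ones every 15 degrees
- lever_knob (a point): middle of the lever's upright black cylindrical knob, 18 mm in diameter, 90 mm from the pivot, 56 mm above the bench; the knob stands free from 34 to 74 mm above the bench, over the lever's flat arm
- pin (a joint): travel of the spring pin (m): 0 sticking out 12 mm, 0.012 flush with the top of its boss. It takes about 6 N and stays where it is driven
- pin_top (a point): middle of the pin's top face; the pin is 10 mm in diameter, in a round steel boss 30 mm in diameter whose top is 60 mm above the bench (holder x 45, y 165 mm)
- pad: square rubber pad fixed on the bench, 90 x 90 x 4 mm, origin under its centre
- mallet: mallet standing on one striking face: upright cylindrical head 48 mm in diameter and 70 mm tall, origin at the centre of its lower face, z up along the head; level wooden handle along -x from 22 to 137 mm from the head's axis, 18 mm wide, 24 mm tall, its centre line 35 mm above the lower face; about 0.35 kg
- gauge0: flat steel gauge lying on the bench: blade 100 x 40 x 5 mm with an upright black grip on it, 30 (along the blade) x 16 x 42 mm, top 47 mm above the underside. Origin under the middle of the grip, on the underside; x runs along the blade towards its free end, 80 mm away; the other end is 20 mm behind. Fully home in a slot, the origin lies at holder x = -35 mm; may be absent (None)
- gauge0_tip (a point): middle of the free end of that gauge's blade, on the underside
- gauge1: another such gauge; may be absent (None)
- gauge1_tip (a point): middle of the free end of that gauge's blade, on the underside
- gauge2: another such gauge; may be absent (None)
- gauge2_tip (a point): middle of the free end of that gauge's blade, on the underside
- gauge3: another such gauge; may be absent (None)
- gauge3_tip (a point): middle of the free end of that gauge's blade, on the underside
- fitting0: turned steel fitting, 30 mm in diameter, 40 mm tall, origin under its centre; to be left alone
- fitting1: turned steel fitting, 30 mm in diameter, 40 mm tall, origin under its centre; to be left alone
- fitting2: turned steel fitting, 30 mm in diameter, 40 mm tall, origin under its centre; to be left alone
- tape: cardboard roll of tape, 90 mm across, 25 mm tall; to be left alone
- cleaner: white cleaner bottle, 60 mm across, 170 mm tall; to be left alone
Not all that is in view belongs to the job. What is meant by the pad is not purple, and is the larger of those in its own colour.

How it is judged:
By the outcome, as a careful person would: the job done as asked, in the order asked, and still so for the second after the job is handed in, with the robot touching nothing.
Of gauge0, gauge1, gauge2, gauge3 only 2 to 4 are there at a start; the rules pass over those that are not, and their reading is None.
At some moment in a run one of gauge0, gauge1, gauge2, gauge3 may be knocked a few centimetres aside while the robot is not near it.
It also fails if it takes over 210 s, if anything falls off the work surface, if the arm or the gripper's body presses on something with over 40 N, if the wrist force passes 120 N, or if a joint passes its speed limit or range.

## Working session

There is one attempt and no reset: what is moved stays moved. The work goes in short steps, Python scripts to look and compute and a tool call to move; the robot and the scene stay as the last step left them, time stands still between calls to the robot, and variables do not carry over. Pictures are saved under pics/ and viewed, at most 14 in all, crops included, and the job is handed in when it is done.

Besides the shell and the picture viewer there is one more tool, called after "Emit:" as name(argument=value, ...), one argument or row to a line, values as JSON. play_rows: Moves the arm, as the interface text tells. Shifts and turns lie within -1 to 1; 1 stands for 0.5 m of shift or 2 pi rad of turn. Its arguments: {"type":"object","properties":{"rows":{"type":"array","items":{"type":"array","items":{"type":"number"}}}},"required":["rows"]}

```bash
ls; mkdir -p pics; python3 - <<'E'
from workcell import robot
import cv2,numpy as np
o=robot.observe();print(o)
for n in("scene","top"):
    c=robot.calibration(n);print(n,c)
    p,d=robot.read_camera(n);cv2.imwrite(f"pics/{n}0.png",p[:,:,::-1]);np.save(f"pics/{n}0.npy",d)
E
```

```text
pics
{'time_s': 0.0, 'joints': array([ 1.1172124 ,  0.57653585,  0.02484979,  1.43791275, -0.01498857,
        1.12900869, -0.05649075]), 'qd': array([-0.00032368, -0.00221763,  0.00049836, -0.0007381 ,  0.00011195,
       -0.00079589,  0.0009885 ]), 'joint_efforts': array([ 5.44993418e-04, -7.65746999e+01,  2.24958368e+00, -2.85956848e+01,
        1.49034691e-02,  1.29642634e-02, -8.00426925e-07]), 'ee_pos': array([ 0.2437868 , -0.6289462 ,  0.23043861]), 'ee_rot': array([-3.13991576e+00,  1.01434750e-04,  3.69827405e-01]), 'wrist_force': array([-0.15710963, -1.29602238,  0.5873087 ]), 'torque': array([ 0.00129013, -0.00038078, -0.00591649]), 'grip_force': 0.0, 'opening': 1.000455104939973}
scene {'intrinsics': array([[465.58794257,   0.        , 324.38584046],
       [  0.        , 465.58794257, 205.44949291],
       [  0.        ,   0.        ,   1.        ]]), 'dist': array([-0.00349516,  0.        ,  0.        ,  0.        ,  0.        ]), 'eye': array([1.58835988, 0.08496093, 0.73568586]), 'attitude': array([-2.13231743,  0.02340166,  1.66233391])}
top {'intrinsics': array([[438.78332431,   0.        , 320.03040304],
       [  0.        , 438.78332431, 201.21311414],
       [  0.        ,   0.        ,   1.        ]]), 'dist': array([0.04173831, 0.        , 0.        , 0.        , 0.        ]), 'eye': array([ 0.36239521, -0.00224575,  1.46242836]), 'attitude': array([-3.01250785e+00, -1.31803391e-03, -1.58880841e+00])}
```

View pics/scene0.png

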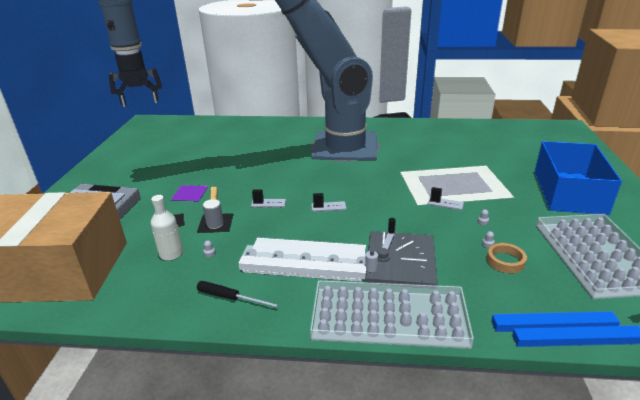

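View pics/top0.png

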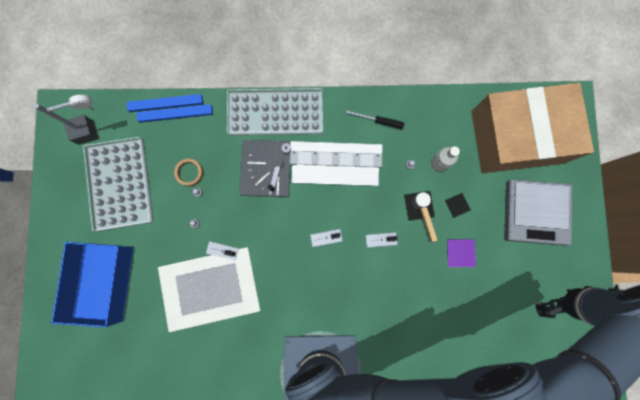

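The scene view shows three gauges: (268,200), (328,203) and (447,200). The holder is at (305,258), the lever base at (400,255), and the mallet stands on a black pad at (213,215). In the top view the gauges are at (222,250), (326,238) and (381,240), the larger black pad (with the mallet) is at (420,206), and the smaller one is at (457,205).

```bash
cat > h.py <<'E'
import numpy as np,cv2
from scipy.spatial.transform import Rotation as R
from workcell import robot
def rot(a): return R.from_euler('xyz',a).as_matrix()
def rays(c,px):
    u=cv2.undistortPoints(np.array(px,float).reshape(-1,1,2),c['intrinsics'],c['dist'])[:,0]
    return np.c_[u,np.ones(len(u))]@rot(c['attitude']).T
def onplane(c,px,z):
    r=rays(c,px);e=c['eye'];return e+r*((z-e[2])/r[:,2])[:,None]
def cloud(c,d):
    v,u=np.mgrid[:d.shape[0],:d.shape[1]]
    r=rays(c,np.c_[u.ravel(),v.ravel()]);p=c['eye']+r*d.reshape(-1,1)
    p[d.ravel()==0]=np.nan
    return p.reshape(*d.shape,3)
def proj(c,p):
    M=rot(c['attitude']);rv=cv2.Rodrigues(M.T)[0]
    return cv2.projectPoints(np.array(p,float).reshape(-1,1,3),rv,-M.T@c['eye'],c['intrinsics'],c['dist'])[0][:,0]
def delta(goal_p,goal_yaw):
    "shift/turn numbers for a tool-down goal, from present pose"
    o=robot.observe();M=rot(o['ee_rot']);t=M.T@(np.array(goal_p)-o['ee_pos'])/0.5
    G=rot([np.pi,0,goal_yaw]);w=R.from_matrix(M.T@G).as_rotvec()/(2*np.pi)
    return np.round(np.r_[t,w],4)
def shot(name,tag):
    c=robot.calibration(name);p,d=robot.read_camera(name)
    cv2.imwrite(f'pics/{tag}.png',p[:,:,::-1]);np.savez(f'pics/{tag}.npz',p=p,d=d,K=c['intrinsics'],dist=c['dist'],eye=c['eye'],att=c['attitude'])
    return load(tag)
def load(tag):
    z=np.load(f'pics/{tag}.npz');return z['p'],z['d'],dict(intrinsics=z['K'],dist=z['dist'],eye=z['eye'],attitude=z['att'])
E
python3 - <<'E'
from h import *
p,d,c=shot('top','top1')
P=cloud(c,d)
for n,px in dict(table=(350,210),holderledge=(330,178),cover=(335,160),gA=(222,250),gB=(326,238),gC=(381,240),mallet=(424,199),pad=(412,214),pad2=(457,205),handle=(430,225),knob=(275,175),base=(250,180),boss=(286,148),fit=(410,164),fit1=(197,192),fit2=(194,223)).items():
    print(n,P[px[1],px[0]].round(4))
w=robot.calibration('wrist');o=robot.observe()
M=rot(o['ee_rot']);print('cam in tool',M.T@(w['eye']-o['ee_pos']),'\n',M.T@rot(w['attitude']),w['intrinsics'],w['dist'])
cv2.imwrite('pics/top1c.png',cv2.resize(p[120:270,180:480,::-1],(780,390),interpolation=2))
print(delta([.5,-.05,.4],0.37),delta([.5,-.05,.4],0))
E
```

```text
table [ 0.5204 -0.1073  0.0029]
holderledge [ 0.6295 -0.0426  0.0066]
cover [ 0.6872 -0.0601  0.0237]
gA [0.3953 0.3179 0.0058]
gB [ 0.4285 -0.0252  0.0015]
gC [ 0.4188 -0.2078 -0.0013]
mallet [ 0.5435 -0.3382  0.0759]
pad [ 0.5032 -0.3134  0.004 ]
pad2 [ 0.5314 -0.466  -0.0018]
handle [ 0.462  -0.3586  0.0537]
knob [0.6376 0.1397 0.035 ]
base [0.626  0.2254 0.0143]
boss [0.7194 0.1001 0.0696]
fit [ 0.6652 -0.3062  0.0413]
fit1 [0.5852 0.395  0.0357]
fit2 [0.4834 0.4023 0.0373]
cam in tool [ 0.08289001 -0.00018067 -0.14164169] 
 [[ 8.82596997e-04 -9.48308433e-01 -3.17348920e-01]
 [ 9.99999601e-01  8.81402295e-04  1.47331256e-04]
 [ 1.39996594e-04 -3.17348923e-01  9.48308832e-01]] [[327.09460841   0.         317.42912597]
 [  0.         327.09460841 201.62541729]
 [  0.           0.           1.        ]] [-0.02863511  0.          0.          0.          0.        ]
[ 8.963e-01 -8.951e-01 -3.377e-01 -2.000e-04  0.000e+00 -0.000e+00] [ 8.963e-01 -8.951e-01 -3.377e-01 -2.000e-04  0.000e+00  5.890e-02]
```

View pics/top1c.png

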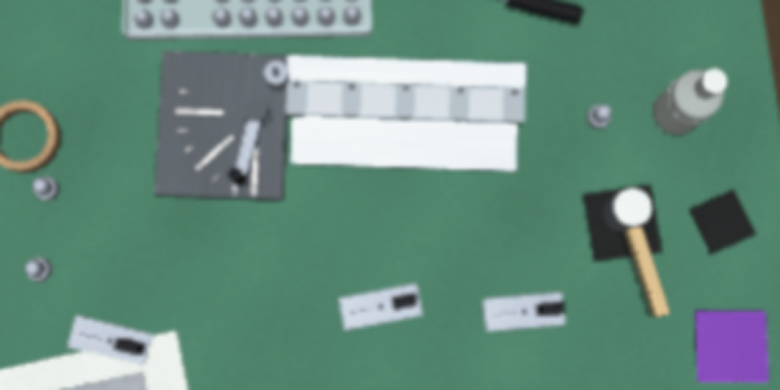

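The crop confirms three gauges with free ends towards +y and grips towards -y, and the lever at about 15°. The pad under the mallet is the larger black one. Next I move the wrist camera above the area for closer views.

```bash
python3 - <<'E'
from h import *
print(delta([.6,-.08,.26],0))
E
```

```text
[ 1.0611e+00 -7.6650e-01 -5.7800e-02 -2.0000e-04  0.0000e+00  5.8900e-02]
```

Emit:
play_rows(
  rows=[
    [0.95, -0.686, -0.1, 0, 0, 0.0589, -1],
    [0.95, -0.686, -0.1, 0, 0, 0.0589, -1],
    [0.95, -0.686, -0.1, 0, 0, 0.0589, -1],
    [0.95, -0.686, -0.1, 0, 0, 0.0589, -1],
    [0.95, -0.686, -0.1, 0, 0, 0.0589, -1],
    [0.95, -0.686, -0.1, 0, 0, 0.0589, -1],
    [0.95, -0.686, -0.1, 0, 0, 0.0589, -1],
    [0.95, -0.686, -0.1, 0, 0, 0.0589, -1],
    [0.95, -0.686, -0.1, 0, 0, 0.0589, -1],
    [0.95, -0.686, -0.1, 0, 0, 0.0589, -1],
    [0.95, -0.686, -0.1, 0, 0, 0.0589, -1],
    [0.95, -0.686, -0.1, 0, 0, 0.0589, -1],
  ],
)

```text
time_s: 1.15
ee_pos: [0.5158, -0.2095, 0.274]
ee_rot: [3.142, 0.0, -0.0]
wrist_force: [1.1, -0.8, 0.3]
opening: 1.003
grip_force: 0.0
```

```bash
python3 - <<'E'
from h import *
print(robot.observe()['ee_pos'],delta([.62,-.08,.26],0))
E
```

```text
[ 0.51579899 -0.20953358  0.27401645] [ 2.083e-01 -2.591e-01  2.800e-02  0.000e+00  0.000e+00 -1.000e-04]
```

Emit:
play_rows(
  rows=[
    [0.208, -0.259, 0.028, 0, 0, 0, -1],
    [0.208, -0.259, 0.028, 0, 0, 0, -1],
    [0.208, -0.259, 0.028, 0, 0, 0, -1],
    [0.208, -0.259, 0.028, 0, 0, 0, -1],
    [0.208, -0.259, 0.028, 0, 0, 0, -1],
    [0.208, -0.259, 0.028, 0, 0, 0, -1],
    [0.208, -0.259, 0.028, 0, 0, 0, -1],
  ],
)

```text
time_s: 1.73
ee_pos: [0.6188, -0.0824, 0.2593]
ee_rot: [3.141, 0.001, -0.0]
wrist_force: [-0.3, -1.5, 0.5]
opening: 1.001
grip_force: 0.0
```

```bash
python3 - <<'E'
from h import *
p,d,c=shot('wrist','w1')
print(delta([.68,.12,.26],0))
E
```

```text
[ 1.222e-01 -4.069e-01 -1.100e-03  1.000e-04  1.000e-04 -3.000e-04]
```

View pics/w1.png

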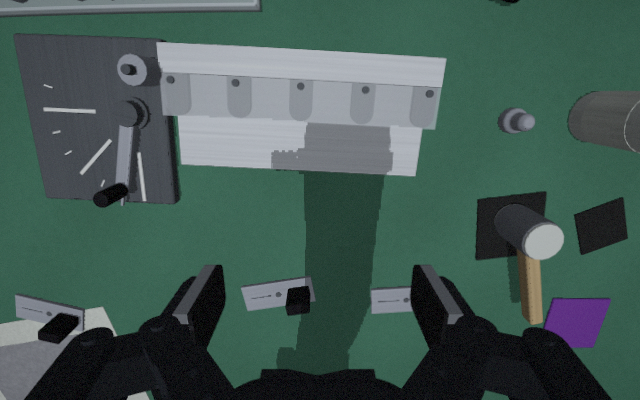

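The view shows the ledge's front edge from (180,163) to (416,175), the cover/slots at y≈75–127, the pivot at (133,115), the knob at (110,196), the boss at (132,69) and the mallet's upper face at (542,240). One grip is clear at (298,300), and all four slots are empty. Next is a second view from another place.

Emit:
play_rows(
  rows=[
    [0.122, -0.407, 0, 0, 0, 0, -1],
    [0.122, -0.407, 0, 0, 0, 0, -1],
    [0.122, -0.407, 0, 0, 0, 0, -1],
    [0.122, -0.407, 0, 0, 0, 0, -1],
    [0.122, -0.407, 0, 0, 0, 0, -1],
    [0.122, -0.407, 0, 0, 0, 0, -1],
    [0.122, -0.407, 0, 0, 0, 0, -1],
    [0.122, -0.407, 0, 0, 0, 0, -1],
  ],
)

```text
time_s: 2.45
ee_pos: [0.6801, 0.1197, 0.2599]
ee_rot: [3.14, 0.0, -0.002]
wrist_force: [1.0, -0.2, -0.3]
opening: 0.999
grip_force: 0.0
```

```bash
python3 - <<'E'
from h import *
p,d,c=shot('wrist','w2')
E
```

```text
(no output)
```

View pics/w2.png

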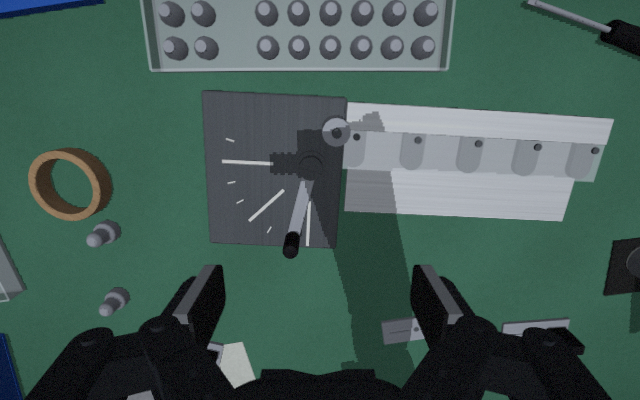

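w2 shows the pin top at (337,132), the pivot at (311,165), the knob's top at (290,250), the ledge front corners at (344,211) and (563,221), and the back stop's corners at (347,102) and (613,119). Now I triangulate.

```bash
cat >> h.py <<'E'
def tri(obs):
    A=np.zeros((3,3));b=np.zeros(3)
    for c,px in obs:
        r=rays(c,[px])[0];r/=np.linalg.norm(r);Q=np.eye(3)-np.outer(r,r);A+=Q;b+=Q@c['eye']
    return np.linalg.solve(A,b)
E
python3 - <<'E'
from h import *
_,d1,c1=load('w1');_,d2,c2=load('w2')
P1=cloud(c1,d1);P2=cloud(c2,d2)
for n,a,b in [('ledgeL',(180,163),(344,211)),('ledgeR',(416,175),(563,221)),('backL',(159,43),(347,102)),('backR',(445,58),(613,119)),('pin',(128,69),(337,132)),('knobtop',(102,199),(290,250))]:
    print(n,tri([(c1,a),(c2,b)]).round(4))
for n,px,z in [('ledgeL',(180,163),.008),('ledgeR',(416,175),.008),('line0end',(144,200),.018)]: print(n,onplane(c1,[px],z).round(4))
print('L2',onplane(c2,[(344,211),(563,221)],.008).round(4),'line90',onplane(c2,[(223,161),(270,163)],.018).round(4))
print('d pin',P1[69,128],P2[132,337],'table',P1[220,250],P2[330,280],'ledge',P1[150,250],'gauge',P1[292,265])
# cover front corner line etc
cv2.imwrite('pics/w12.png',np.hstack([cv2.resize(load('w1')[0][20:220,0:200,::-1],(400,400)),cv2.resize(load('w2')[0][80:280,200:400,::-1],(400,400))]))
# gauges in w1 : depth height mask
h=P1[...,2]
print(np.nanpercentile(h,[5,50]))
E
```

```text
ledgeL [0.6194 0.086  0.0095]
ledgeR [ 0.6041 -0.2038  0.0077]
backL [0.7525 0.087  0.0211]
backR [ 0.7367 -0.2167  0.028 ]
pin [0.7242 0.1003 0.0662]
knobtop [0.5932 0.1512 0.0683]
ledgeL [[0.6194 0.0865 0.008 ]]
ledgeR [[ 0.6045 -0.2038  0.008 ]]
line0end [[0.575  0.1336 0.018 ]]
L2 [[ 0.6184  0.086   0.008 ]
 [ 0.6038 -0.2035  0.008 ]] line90 [[0.6856 0.2324 0.018 ]
 [0.683  0.1764 0.018 ]]
d pin [0.72334608 0.09732699 0.07203256] [0.72544315 0.10055792 0.07215639] table [ 5.41128158e-01  7.11767970e-03 -4.40433747e-04] [ 0.42484087  0.17639963 -0.00089201] ledge [ 6.35094617e-01 -4.20495579e-04  7.14567864e-03] gauge [ 0.43316561 -0.00779491  0.00385771]
[-2.23425592e-03 -8.80820222e-05]
```

View pics/w12.png

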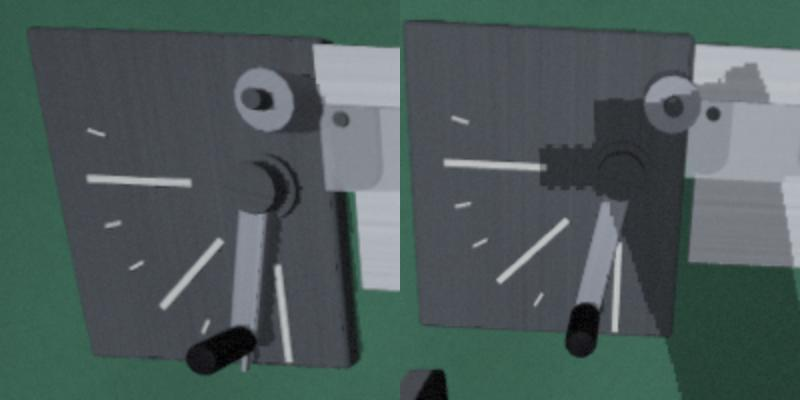

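Holder found: origin (0.6715, -0.0619), yaw -0.0513, with a ledge 290 mm wide. This predicts the pin within 1 mm. The pivot is at (0.6813, 0.1279) and the lever stands at about 12°. Next I compute the lever moves.

```bash
cat >> h.py <<'E'
HO=np.array([.6715,-.0619]);HY=-.0513
def H(x,y): 
    c,s=np.cos(HY),np.sin(HY);return HO+np.array([c*x-s*y,s*x+c*y])
def knob(th,z): 
    return np.r_[H(-.09*np.cos(th),.19+.09*np.sin(th)),z]
def seq(goals,base=None):
    "numbers for a list of (pos,yaw) from base (pos,yaw) or the present pose"
    if base is None: o=robot.observe();p0,M=o['ee_pos'],rot(o['ee_rot'])
    else: p0,M=np.array(base[0]),rot([np.pi,0,base[1]])
    for g,y in goals:
        t=M.T@(np.array(g)-p0)/.5;w=R.from_matrix(M.T@rot([np.pi,0,y])).as_rotvec()/(2*np.pi)
        print([float(round(v,3 if i>2 else 4)) for i,v in enumerate(np.r_[t,w])])
E
python3 - <<'E'
from h import *
t=.208
seq([(knob(t,.13),HY-t),(knob(t,.042),HY-t)]);print(robot.observe()['joints'].round(3))
E
```

```text
[-0.1721, -0.0645, 0.26, 0.0, -0.0, 0.041]
[-0.1722, -0.0648, 0.436, 0.0, -0.0, 0.041]
[-0.238  0.581 -0.005  1.346  0.005  1.215 -1.818]
```

Joint 7's range means the knob must be approached with the half-turned yaw (about 2.88).

```bash
python3 - <<'E'
from h import *
t=.208
seq([(knob(t,.13),np.pi+HY-t),(knob(t,.042),np.pi+HY-t)])
E
```

```text
[-0.1721, -0.0645, 0.26, 0.0, 0.0, -0.459]
[-0.1722, -0.0648, 0.436, 0.0, 0.0, -0.459]
```

Emit:
play_rows(
  rows=[
    [-0.1721, -0.0645, 0.15, 0, 0, -0.459, -1],
    [-0.1721, -0.0645, 0.15, 0, 0, -0.459, -1],
    [-0.1721, -0.0645, 0.15, 0, 0, -0.459, -1],
    [-0.1721, -0.0645, 0.15, 0, 0, -0.459, -1],
    [-0.1721, -0.0645, 0.15, 0, 0, -0.459, -1],
    [-0.1721, -0.0645, 0.15, 0, 0, -0.459, -1],
    [-0.1721, -0.0645, 0.15, 0, 0, -0.459, -1],
    [-0.1721, -0.0645, 0.15, 0, 0, -0.459, -1],
    [-0.1721, -0.0645, 0.15, 0, 0, -0.459, -1],
    [-0.1721, -0.0645, 0.15, 0, 0, -0.459, -1],
    [-0.1721, -0.0645, 0.15, 0, 0, -0.459, -1],
    [-0.1721, -0.0645, 0.15, 0, 0, -0.459, -1],
  ],
)

```text
time_s: 3.5
ee_pos: [0.5945, 0.1506, 0.1853]
ee_rot: [3.141, 0.001, 1.502]
wrist_force: [0.5, -0.3, 0.2]
opening: 1.004
grip_force: 0.0
```

```bash
python3 - <<'E'
from h import *
t=.208
seq([(knob(t,.13),np.pi+HY-t),(knob(t,.042),np.pi+HY-t)])
E
```

```text
[0.0008, -0.0006, 0.1106, -0.0, 0.0, -0.22]
[0.001, -0.0008, 0.2866, -0.0, 0.0, -0.22]
```

Emit:
play_rows(
  rows=[
    [0.001, -0.001, 0, 0, 0, -0.22, -1],
    [0.001, -0.001, 0, 0, 0, -0.22, -1],
    [0.001, -0.001, 0, 0, 0, -0.22, -1],
    [0.001, -0.001, 0, 0, 0, -0.22, -1],
    [0.001, -0.001, 0, 0, 0, -0.22, -1],
    [0.001, -0.001, 0, 0, 0, -0.22, -1],
    [0.001, -0.001, 0.02, 0, 0, -0.22, -1],
    [0.001, -0.001, 0.05, 0, 0, -0.22, -1],
    [0.001, -0.001, 0.08, 0, 0, -0.22, -1],
    [0.001, -0.001, 0.11, 0, 0, -0.22, -1],
    [0.001, -0.001, 0.11, 0, 0, -0.22, -1],
    [0.001, -0.001, 0.11, 0, 0, -0.22, -1],
  ],
)

```text
time_s: 4.5
ee_pos: [0.5936, 0.1508, 0.1289]
ee_rot: [-3.139, -0.001, 2.884]
wrist_force: [0.4, 0.6, 1.0]
opening: 1.001
grip_force: 0.0
```

```bash
python3 - <<'E'
from h import *
t=.208
shot('wrist','w3')
seq([(knob(t,.042),np.pi+HY-t)])
E
```

```text
[-0.0009, -0.0009, 0.1753, -0.0, -0.0, -0.001]
```

View pics/w3.png

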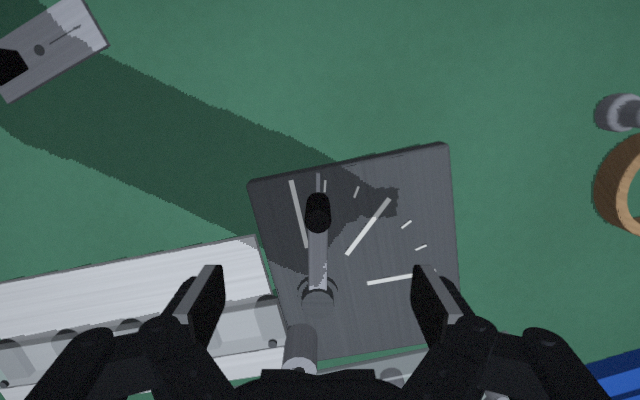

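The knob is centred between the fingers (at column 318). I descend and close.

Emit:
play_rows(
  rows=[
    [-0.001, -0.001, 0.06, 0, 0, 0, -1],
    [-0.001, -0.001, 0.11, 0, 0, 0, -1],
    [-0.001, -0.001, 0.15, 0, 0, 0, -1],
    [-0.001, -0.001, 0.174, 0, 0, 0, -1],
    [-0.001, -0.001, 0.174, 0, 0, 0, 1],
    [-0.001, -0.001, 0.174, 0, 0, 0, 1],
    [-0.001, -0.001, 0.174, 0, 0, 0, 1],
    [-0.001, -0.001, 0.174, 0, 0, 0, 1],
    [-0.001, -0.001, 0.174, 0, 0, 0, 1],
    [-0.001, -0.001, 0.174, 0, 0, 0, 1],
    [-0.001, -0.001, 0.174, 0, 0, 0, 1],
    [-0.001, -0.001, 0.174, 0, 0, 0, 1],
  ],
)

```text
time_s: 5.55
ee_pos: [0.5946, 0.1537, 0.044]
ee_rot: [3.141, 0.001, 2.881]
wrist_force: [-1.8, -1.7, 6.8]
opening: 0.189
grip_force: 58.3
```

```bash
python3 - <<'E'
from h import *
t=.208;z=robot.observe()['ee_pos'][2]
for k in (0,1):
  a=np.linspace(.208,1.571,25)
  b=a[12*k]
  seq([(knob(t,z),np.pi+HY-t) for t in a[12*k+1:12*k+13]],base=(knob(b,z),np.pi+HY-b));print()
E
```

```text
[-0.0003, 0.0102, 0.0, 0.0, -0.0, 0.009]
[-0.0012, 0.0204, 0.0, -0.0, -0.0, 0.018]
[-0.0026, 0.0305, 0.0, -0.0, -0.0, 0.027]
[-0.0046, 0.0405, 0.0, -0.0, -0.0, 0.036]
[-0.0072, 0.0504, 0.0, -0.0, -0.0, 0.045]
[-0.0103, 0.0602, 0.0, -0.0, -0.0, 0.054]
[-0.014, 0.0697, 0.0, -0.0, -0.0, 0.063]
[-0.0183, 0.079, 0.0, -0.0, -0.0, 0.072]
[-0.023, 0.088, 0.0, -0.0, -0.0, 0.081]
[-0.0283, 0.0968, 0.0, -0.0, -0.0, 0.09]
[-0.034, 0.1053, 0.0, -0.0, -0.0, 0.099]
[-0.0402, 0.1134, 0.0, -0.0, -0.0, 0.108]

[-0.0003, 0.0102, 0.0, 0.0, -0.0, 0.009]
[-0.0012, 0.0204, 0.0, 0.0, -0.0, 0.018]
[-0.0026, 0.0305, 0.0, 0.0, -0.0, 0.027]
[-0.0046, 0.0405, 0.0, 0.0, -0.0, 0.036]
[-0.0072, 0.0504, 0.0, 0.0, -0.0, 0.045]
[-0.0103, 0.0602, 0.0, 0.0, -0.0, 0.054]
[-0.014, 0.0697, 0.0, 0.0, -0.0, 0.063]
[-0.0183, 0.079, 0.0, 0.0, -0.0, 0.072]
[-0.023, 0.088, 0.0, 0.0, -0.0, 0.081]
[-0.0283, 0.0968, 0.0, -0.0, -0.0, 0.09]
[-0.034, 0.1053, 0.0, -0.0, -0.0, 0.099]
[-0.0402, 0.1134, 0.0, 0.0, -0.0, 0.108]
```

Emit:
play_rows(
  rows=[
    [-0.0003, 0.0102, 0, 0, 0, 0.009, 1],
    [-0.0012, 0.0204, 0, 0, 0, 0.018, 1],
    [-0.0026, 0.0305, 0, 0, 0, 0.027, 1],
    [-0.0046, 0.0405, 0, 0, 0, 0.036, 1],
    [-0.0072, 0.0504, 0, 0, 0, 0.045, 1],
    [-0.0103, 0.0602, 0, 0, 0, 0.054, 1],
    [-0.014, 0.0697, 0, 0, 0, 0.063, 1],
    [-0.0183, 0.079, 0, 0, 0, 0.072, 1],
    [-0.023, 0.088, 0, 0, 0, 0.081, 1],
    [-0.0283, 0.0968, 0, 0, 0, 0.09, 1],
    [-0.034, 0.1053, 0, 0, 0, 0.099, 1],
    [-0.0402, 0.1134, 0, 0, 0, 0.108, 1],
  ],
)

```text
time_s: 6.55
ee_pos: [0.6297, 0.2013, 0.044]
ee_rot: [3.141, 0.003, 2.199]
wrist_force: [2.2, -7.1, 6.0]
opening: 0.191
grip_force: 58.6
```

```bash
python3 - <<'E'
from h import *
o=robot.observe();print(o['ee_pos'],o['ee_rot'],knob((.208+1.571)/2,.042),np.pi+HY-.889)
E
```

```text
[0.62974965 0.2012958  0.04397253] [3.14101906 0.00335395 2.19858964] [0.62821996 0.20057271 0.042     ] 2.2012926535897934
```

Emit:
play_rows(
  rows=[
    [-0.0003, 0.0102, 0, 0, 0, 0.009, 1],
    [-0.0012, 0.0204, 0, 0, 0, 0.018, 1],
    [-0.0026, 0.0305, 0, 0, 0, 0.027, 1],
    [-0.0046, 0.0405, 0, 0, 0, 0.036, 1],
    [-0.0072, 0.0504, 0, 0, 0, 0.045, 1],
    [-0.0103, 0.0602, 0, 0, 0, 0.054, 1],
    [-0.014, 0.0697, 0, 0, 0, 0.063, 1],
    [-0.0183, 0.079, 0, 0, 0, 0.072, 1],
    [-0.023, 0.088, 0, 0, 0, 0.081, 1],
    [-0.0283, 0.0968, 0, 0, 0, 0.09, 1],
    [-0.034, 0.1053, 0, 0, 0, 0.099, 1],
    [-0.0402, 0.1134, 0, 0, 0, 0.108, 1],
  ],
)

```text
time_s: 7.55
ee_pos: [0.6866, 0.216, 0.0439]
ee_rot: [3.141, 0.005, 1.519]
wrist_force: [-3.5, -12.3, 10.5]
opening: 0.192
grip_force: 58.9
```

```bash
python3 - <<'E'
from h import *
o=robot.observe();print(o['ee_pos'],o['ee_rot'],knob(1.571,.042),np.pi+HY-1.571)
E
```

```text
[0.68663295 0.21603487 0.04389332] [3.14098608 0.00541886 1.51911606] [0.68587601 0.2177307  0.042     ] 1.5192926535897933
```

Emit:
play_rows(
  rows=[
    [-0.0402, 0.1134, 0, 0, 0, 0, 0.2],
    [0, 0, 0, 0, 0, 0, -0.5],
    [0, 0, 0, 0, 0, 0, -1],
    [0, 0, 0, 0, 0, 0, -1],
    [0, 0, -0.08, 0, 0, 0, -1],
    [0, 0, -0.16, 0, 0, 0, -1],
    [0, 0, -0.24, 0, 0, 0, -1],
    [0, 0, -0.32, 0, 0, 0, -1],
    [0, 0, -0.36, 0, 0, 0, -1],
    [0, 0, -0.36, 0, 0, 0, -1],
  ],
)

```text
time_s: 8.38
ee_pos: [0.6887, 0.2214, 0.2303]
ee_rot: [3.131, -0.004, 1.523]
wrist_force: [0.9, 0.7, 0.7]
opening: 1.002
grip_force: 0.0
```

My first row there carried an unintended shift, so I check the lever.

```bash
python3 - <<'E'
from h import *
p,d,c=shot('top','top2');w,dw,cw=shot('wrist','w4')
a=cv2.resize(p[130:210,230:310,::-1],(400,400),interpolation=2);b=cv2.resize(w[:,:,::-1],(640,400))[:,:400]
cv2.imwrite('pics/m4.png',np.hstack([a,cv2.resize(w[:,:,::-1],(400,250),interpolation=3) if 0 else w[:400,120:520,::-1]]))
print('predicted knob top px',proj(cw,[knob(1.571,.074),knob(1.74,.074),knob(1.4,.074)]), 'pivot',proj(cw,[np.r_[H(0,.19),.03]]))
E
```

```text
predicted knob top px [[313.35544299 188.71670851]
 [329.4684073  190.07396381]
 [297.03753515 190.0168821 ]] pivot [[313.4083177  253.14961484]]
```

View pics/m4.png

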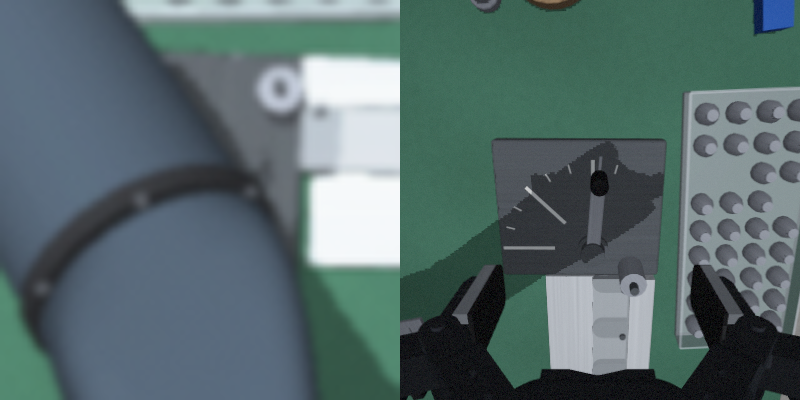

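The knob stands about 3.5° past the 90° line: its top is at wrist pixel (319,188) against a predicted (313,189). I regrasp and bring it back.

```bash
python3 - <<'E'
from h import *
seq([(knob(1.63,.043),np.pi+HY-1.571),(knob(1.571,.043),np.pi+HY-1.571)])
E
```

```text
[-0.006, 0.0082, 0.363, 0.0, -0.0, 0.001]
[-0.0057, -0.0024, 0.363, 0.0, -0.0, 0.001]
```

Emit:
play_rows(
  rows=[
    [-0.006, 0.008, 0.08, 0, 0, 0, -1],
    [-0.006, 0.008, 0.16, 0, 0, 0, -1],
    [-0.006, 0.008, 0.24, 0, 0, 0, -1],
    [-0.006, 0.008, 0.31, 0, 0, 0, -1],
    [-0.006, 0.008, 0.363, 0, 0, 0, -1],
    [-0.006, 0.008, 0.363, 0, 0, 0, 1],
    [-0.006, 0.008, 0.363, 0, 0, 0, 1],
    [-0.006, 0.008, 0.363, 0, 0, 0, 1],
    [-0.006, 0.008, 0.363, 0, 0, 0, 1],
    [-0.006, 0.008, 0.363, 0, 0, 0, 1],
    [-0.006, 0.003, 0.363, 0, 0, 0, 1],
    [-0.006, -0.003, 0.363, 0, 0, 0, 1],
  ],
)

```text
time_s: 9.48
ee_pos: [0.6866, 0.2182, 0.0435]
ee_rot: [3.136, -0.002, 1.525]
wrist_force: [9.2, 0.4, 2.2]
opening: 0.194
grip_force: 58.5
```

Emit:
play_rows(
  rows=[
    [0, 0, 0, 0, 0, 0, 1],
    [0, 0, 0, 0, 0, 0, 1],
    [0, 0, 0, 0, 0, 0, 1],
  ],
)

```text
time_s: 9.73
ee_pos: [0.6863, 0.2182, 0.0435]
ee_rot: [3.136, -0.002, 1.526]
wrist_force: [6.5, 0.1, 5.8]
opening: 0.187
grip_force: 58.8
```

Emit:
play_rows(
  rows=[
    [0, 0, 0, 0, 0, 0, -0.2],
    [0, 0, 0, 0, 0, 0, -0.6],
    [0, 0, 0, 0, 0, 0, -1],
    [0, 0, 0, 0, 0, 0, -1],
    [0, 0, -0.08, 0, 0, 0, -1],
    [0, 0, -0.16, 0, 0, 0, -1],
    [0, 0, -0.24, 0, 0, 0, -1],
    [0, 0, -0.32, 0, 0, 0, -1],
    [0, 0, -0.37, 0, 0, 0, -1],
    [0, 0, -0.37, 0, 0, 0, -1],
  ],
)

```text
time_s: 10.57
ee_pos: [0.6862, 0.219, 0.2334]
ee_rot: [3.133, -0.004, 1.524]
wrist_force: [0.2, -0.7, 0.0]
opening: 1.0
grip_force: 0.0
```

```bash
python3 - <<'E'
from h import *
shot('wrist','w5')
p,_,c=load('w5')
k=proj(c,[knob(1.571,.074)])[0];print(k)
y,x=int(k[1]),int(k[0]);g=p[y-3:y+8,x-25:x+26].max(2).astype(int);print(g[3:8].min(0))
seq([([.46,-.12,.23],1.57)])
E
```

```text
[314.44282247 185.15117355]
[57 55 53 53 56 55 54 54 55 55 57 58 56 53 54 57 57 56 32 10 10  7 13 15
 18 12 18 17 13 17 20  9 17 15  7 16 49 57 55 55 55 56 55 57 55 56 57 54
 57 56 55]
[-0.6969, -0.4187, -0.0038, 0.001, -0.0, -0.007]
```

The lever is now within about 1° of the 90° line. On to the gauges.

Emit:
play_rows(
  rows=[
    [-0.697, -0.419, 0, 0, 0, -0.007, -1],
    [-0.697, -0.419, 0, 0, 0, -0.007, -1],
    [-0.697, -0.419, 0, 0, 0, -0.007, -1],
    [-0.697, -0.419, 0, 0, 0, -0.007, -1],
    [-0.697, -0.419, 0, 0, 0, -0.007, -1],
    [-0.697, -0.419, 0, 0, 0, -0.007, -1],
    [-0.697, -0.419, 0, 0, 0, -0.007, -1],
    [-0.697, -0.419, 0, 0, 0, -0.007, -1],
    [-0.697, -0.419, 0, 0, 0, -0.007, -1],
    [-0.697, -0.419, 0, 0, 0, -0.007, -1],
    [-0.697, -0.419, 0, 0, 0, -0.007, -1],
    [-0.697, -0.419, 0, 0, 0, -0.007, -1],
  ],
)

```text
time_s: 11.62
ee_pos: [0.4571, -0.1225, 0.2255]
ee_rot: [-3.14, 0.0, 1.565]
wrist_force: [-0.1, 0.7, -0.6]
opening: 1.0
grip_force: 0.0
```

```bash
python3 - <<'E'
from h import *
print(robot.observe()['ee_pos'],robot.observe()['ee_rot'])
shot('wrist','w6')
E
```

```text
[ 0.45708539 -0.12252918  0.22554974] [-3.13964090e+00  2.06575668e-04  1.56460875e+00]
```

View pics/w6.png

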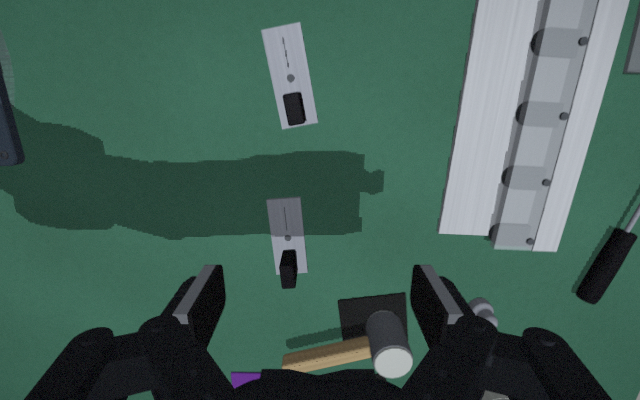

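w6 shows gauge B with blade corners (262,30), (299,22), (317,122) and (283,128), and gauge C with corners (266,199), (300,197), (307,272) and (275,275). The grips are at (294,108) and (289,268), and the mallet head is at (388,345). Now I fit rectangles.

```bash
cat >> h.py <<'E'
def gauge(tag,roi,z=.005,thr=70):
    "fit blade rectangle within roi (x0,y0,x1,y1); returns origin xy, yaw, size"
    p,d,c=load(tag);x0,y0,x1,y1=roi
    q=p[y0:y1,x0:x1].astype(int);m=((q[...,1]-q[...,0]<18)&(q.max(2)>thr)).astype(np.uint8)
    n,l,s,_=cv2.connectedComponentsWithStats(m);k=1+np.argmax(s[1:,4])
    v,u=np.nonzero(l==k);hull=cv2.convexHull(np.c_[u+x0,v+y0].astype(np.float32))[:,0]
    W=onplane(c,hull,z)[:,:2]
    (cx,cy),(w,h),a=cv2.minAreaRect((W*1000).astype(np.float32))
    B=cv2.boxPoints(((cx,cy),(w,h),a))/1000
    e=B[1]-B[0],B[2]-B[1];L=max(e,key=np.linalg.norm);L=L/np.linalg.norm(L)
    C=np.array([cx,cy])/1000
    P=cloud(c,d)[y0:y1,x0:x1];g=(q.max(2)<45)&(P[...,2]>.035)&(P[...,2]<.055)
    G=np.median(P[g],0);
    if (G[:2]-C)@L>0: L=-L
    o=C-L*.03
    yaw=np.arctan2(L[1],L[0])
    print('C',C.round(4),'size',round(max(w,h),1),round(min(w,h),1),'origin',o.round(4),'yaw',round(yaw,4),'griptop(depth)',G.round(4),'blade z',np.nanmedian(P[l==k][:,2]).round(4))
    return o,yaw
E
python3 - <<'E'
from h import *
B=gauge('w6',(240,5,340,145));C=gauge('w6',(245,180,330,295),thr=50)
seq([(np.r_[B[0],.1],B[1]),(np.r_[B[0],.014],B[1])])
E
```

```text
C [ 0.4301 -0.0254] size 99.8 40.3 origin [ 0.4353 -0.055 ] yaw 1.7431 griptop(depth) [ 0.4358 -0.055   0.0458] blade z 0.004
C [ 0.421  -0.2063] size 101.3 40.6 origin [ 0.4232 -0.2362] yaw 1.6437 griptop(depth) [ 0.4236 -0.2342  0.0456] blade z 0.0039
[0.1317, -0.046, 0.2515, -0.0, -0.0, -0.028]
[0.1316, -0.0459, 0.4235, -0.0, -0.0, -0.028]
```

Emit:
play_rows(
  rows=[
    [0.1317, -0.046, 0.1, 0, 0, -0.028, -1],
    [0.1317, -0.046, 0.2, 0, 0, -0.028, -1],
    [0.1317, -0.046, 0.25, 0, 0, -0.028, -1],
    [0.1317, -0.046, 0.3, 0, 0, -0.028, -1],
    [0.1317, -0.046, 0.36, 0, 0, -0.028, -1],
    [0.1317, -0.046, 0.4, 0, 0, -0.028, -1],
    [0.1317, -0.046, 0.423, 0, 0, -0.028, -1],
    [0.1317, -0.046, 0.423, 0, 0, -0.028, -1],
  ],
)

```text
time_s: 12.33
ee_pos: [0.4348, -0.0526, 0.0121]
ee_rot: [-3.137, -0.002, 1.748]
wrist_force: [0.7, 0.5, -0.4]
opening: 0.998
grip_force: 0.0
```

```bash
python3 - <<'E'
from h import *
seq([([.4353,-.055,.014],1.7431)]);print(robot.observe()['joints'])
E
```

```text
[-0.0049, 0.0, -0.0038, -0.001, -0.0, 0.001]
[ 0.18016505  0.60594927 -0.24088389  2.26329378  0.44198524  0.31959878
 -0.26437458]
```

Close and lift.

Emit:
play_rows(
  rows=[
    [-0.004, 0, -0.002, 0, 0, 0, 1],
    [-0.004, 0, -0.002, 0, 0, 0, 1],
    [-0.004, 0, -0.002, 0, 0, 0, 1],
    [-0.004, 0, -0.002, 0, 0, 0, 1],
    [-0.004, 0, -0.002, 0, 0, 0, 1],
    [-0.004, 0, -0.002, 0, 0, 0, 1],
    [-0.004, 0, -0.002, 0, 0, 0, 1],
    [-0.004, 0, -0.002, 0, 0, 0, 1],
    [-0.004, 0, -0.05, 0, 0, 0, 1],
    [-0.004, 0, -0.1, 0, 0, 0, 1],
    [-0.004, 0, -0.12, 0, 0, 0, 1],
    [-0.004, 0, -0.12, 0, 0, 0, 1],
  ],
)

```text
time_s: 13.33
ee_pos: [0.4374, -0.0571, 0.0769]
ee_rot: [3.138, 0.001, 1.744]
wrist_force: [-0.6, -0.0, -1.5]
opening: 0.177
grip_force: 59.2
```

```bash
python3 - <<'E'
from h import *
print(robot.observe()['ee_rot'])
seq([(np.r_[H(-.115,.035),.075],HY)]);print(H(-.115,.035),H(-.035,.035))
E
```

```text
[3.13785879e+00 1.06561594e-03 1.74412120e+00]
[0.0293, 0.2509, 0.0047, 0.001, -0.0, 0.286]
[ 0.558446   -0.02104913] [ 0.63834076 -0.02515133]
```

Emit:
play_rows(
  rows=[
    [0.0293, 0.2509, 0, 0, 0, 0.286, 1],
    [0.0293, 0.2509, 0, 0, 0, 0.286, 1],
    [0.0293, 0.2509, 0, 0, 0, 0.286, 1],
    [0.0293, 0.2509, 0, 0, 0, 0.286, 1],
    [0.0293, 0.2509, 0, 0, 0, 0.286, 1],
    [0.0293, 0.2509, 0, 0, 0, 0.286, 1],
    [0.0293, 0.2509, 0, 0, 0, 0.286, 1],
    [0.0293, 0.2509, 0, 0, 0, 0.286, 1],
    [0.0293, 0.2509, 0, 0, 0, 0.286, 1],
    [0.0293, 0.2509, 0, 0, 0, 0.286, 1],
    [0.0293, 0.2509, 0, 0, 0, 0.286, 1],
    [0.0293, 0.2509, 0, 0, 0, 0.286, 1],
  ],
)

```text
time_s: 14.33
ee_pos: [0.5567, -0.021, 0.0737]
ee_rot: [3.141, 0.001, 0.238]
wrist_force: [-0.3, 0.3, -1.4]
opening: 0.178
grip_force: 59.4
```

Emit:
play_rows(
  rows=[
    [0, 0, 0, 0, 0, 0.06, 1],
    [0, 0, 0, 0, 0, 0.06, 1],
    [0, 0, 0, 0, 0, 0.06, 1],
    [0, 0, 0, 0, 0, 0.06, 1],
    [0, 0, 0, 0, 0, 0.06, 1],
  ],
)

```text
time_s: 14.75
ee_pos: [0.5568, -0.0207, 0.074]
ee_rot: [3.14, 0.001, -0.128]
wrist_force: [0.5, -0.8, -1.8]
opening: 0.175
grip_force: 59.3
```

```bash
python3 - <<'E'
from h import *
print(robot.observe()['ee_rot'])
shot('wrist','w7')
seq([(np.r_[H(-.115,.035),.075],HY)])
E
```

```text
[ 3.14027042e+00  1.07915364e-03 -1.28347619e-01]
[0.0033, 0.0002, -0.0017, 0.0, 0.0, -0.012]
```

Emit:
play_rows(
  rows=[
    [0.0033, 0, 0.02, 0, 0, -0.012, 1],
    [0.0033, 0, 0.04, 0, 0, -0.012, 1],
    [0.0033, 0, 0.06, 0, 0, -0.012, 1],
    [0.0033, 0, 0.07, 0, 0, -0.012, 1],
    [0.0033, 0, 0.07, 0, 0, -0.012, 1],
  ],
)

```text
time_s: 15.22
ee_pos: [0.5578, -0.021, 0.0382]
ee_rot: [3.141, 0.003, -0.058]
wrist_force: [-0.0, -0.2, -1.3]
opening: 0.177
grip_force: 59.2
```

```bash
python3 - <<'E'
from h import *
print(robot.observe()['ee_rot'],robot.observe()['ee_pos'])
p,d,c=shot('wrist','w8')
print('slot 35 edges px at z .013, x=-.03,0:',proj(c,[np.r_[H(x,y),.013] for x in(-.03,0) for y in(.013,.057)]).round(1).tolist())
cv2.imwrite('pics/w8c.png',cv2.resize(p[0:230,200:440,::-1],(720,590)[::1] and (624,598),interpolation=2))
seq([(np.r_[H(-.115,.035),.0228],HY)])
E
```

```text
[ 3.14141062e+00  2.73158732e-03 -5.75466754e-02] [ 0.55781505 -0.02104932  0.03819373]
slot 35 edges px at z .013, x=-.03,0: [[363.2, 85.8], [271.9, 86.3], [365.5, 16.5], [268.9, 17.1]]
[0.0005, -0.0001, 0.0323, 0.0, 0.0, -0.001]
```

View pics/w8c.png

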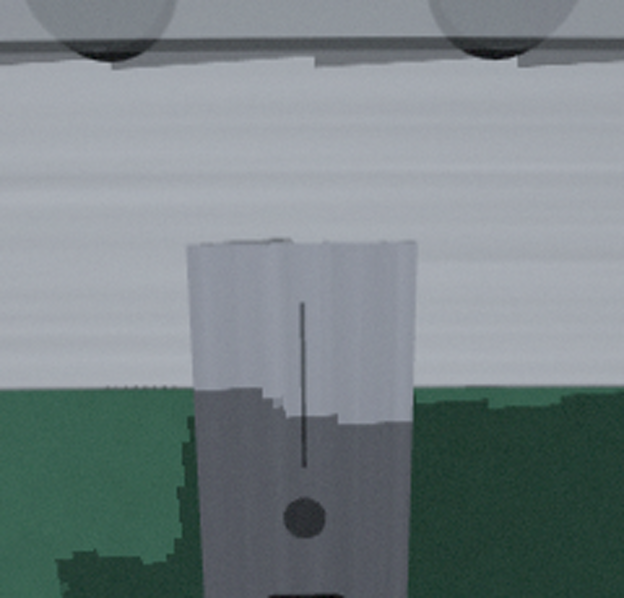

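The slot's centre lies between the wall noses at image columns 242 and 390 (mean 316), and the blade's centre line is at 316, so it is aligned. I lower and insert.

Emit:
play_rows(
  rows=[
    [0.0005, 0, 0.016, 0, 0, 0, 1],
    [0.0005, 0, 0.03, 0, 0, 0, 1],
    [0.0005, 0, 0.031, 0, 0, 0, 1],
    [0.02, 0, 0.031, 0, 0, 0, 1],
    [0.04, 0, 0.031, 0, 0, 0, 1],
    [0.055, 0, 0.031, 0, 0, 0, 1],
    [0.07, 0, 0.031, 0, 0, 0, 1],
    [0.085, 0, 0.031, 0, 0, 0, 1],
    [0.1, 0, 0.031, 0, 0, 0, 1],
    [0.115, 0, 0.031, 0, 0, 0, 1],
    [0.13, 0, 0.031, 0, 0, 0, 1],
    [0.13, 0, 0.031, 0, 0, 0, 1],
  ],
)

```text
time_s: 16.27
ee_pos: [0.6239, -0.0248, 0.0247]
ee_rot: [3.142, 0.001, -0.057]
wrist_force: [-4.4, -0.4, 9.4]
opening: 0.179
grip_force: 60.9
```

```bash
cat >> h.py <<'E'
def inH():
    o=robot.observe();c,s=np.cos(HY),np.sin(HY);v=o['ee_pos'][:2]-HO
    print('holder xy',(c*v[0]+s*v[1]).round(4),(-s*v[0]+c*v[1]).round(4),'z',o['ee_pos'][2].round(4),'yaw err',(o['ee_rot'][2]-HY).round(4),'F',o['wrist_force'].round(1))
E
python3 -c "
from h import *
inH();seq([(np.r_[H(-.030,.035),.0228],HY)])"
```

```text
holder xy -0.0495 0.0346 z 0.0247 yaw err -0.0057 F [-4.4 -0.4  9.4]
[0.0389, -0.0011, 0.0037, 0.0, 0.0, -0.001]
```

Emit:
play_rows(
  rows=[
    [0.008, 0, 0, 0, 0, 0, 1],
    [0.014, 0, 0, 0, 0, 0, 1],
    [0.02, 0, 0, 0, 0, 0, 1],
    [0.026, 0, 0, 0, 0, 0, 1],
    [0.03, 0, 0, 0, 0, 0, 1],
    [0.034, 0, 0, 0, 0, 0, 1],
    [0.034, 0, 0, 0, 0, 0, 1],
  ],
)

```text
time_s: 16.85
ee_pos: [0.6341, -0.0255, 0.0246]
ee_rot: [-3.141, 0.013, -0.057]
wrist_force: [-25.1, 2.3, 27.7]
opening: 0.178
grip_force: 63.4
```

```bash
python3 -c "
from h import *
inH()"
```

```text
holder xy -0.0392 0.0345 z 0.0246 yaw err -0.006 F [-25.1   2.3  27.7]
```

Emit:
play_rows(
  rows=[
    [-0.006, 0, 0, 0, 0, 0, 1],
    [-0.008, 0, 0, 0, 0, 0, 0.5],
    [-0.008, 0, 0, 0, 0, 0, 0.3],
    [-0.008, 0, 0, 0, 0, 0, 0.1],
    [-0.008, 0, 0, 0, 0, 0, 0],
    [-0.008, 0, -0.04, 0, 0, 0, 0],
    [-0.008, 0, -0.08, 0, 0, 0, 0],
    [-0.008, 0, -0.16, 0, 0, 0, 0],
    [-0.008, 0, -0.24, 0, 0, 0, -0.3],
    [0.05, 0, -0.32, 0, 0, 0, -1],
    [0.05, 0, -0.36, 0, 0, 0, -1],
    [0.05, 0, -0.36, 0, 0, 0, -1],
  ],
)

```text
time_s: 17.85
ee_pos: [0.6701, -0.0275, 0.2106]
ee_rot: [-3.141, -0.011, -0.057]
wrist_force: [0.6, 0.1, -0.3]
opening: 0.998
grip_force: 0.0
```

```bash
python3 - <<'E'
from h import *
inH()
p,d,c=shot('wrist','w9')
k=proj(c,[np.r_[H(-.055,.035),.013],np.r_[H(-.055,.055),.013],np.r_[H(-.055,.015),.013],np.r_[H(-.035,.035),.055]]);print(k)
q=p.copy()
for x,y in k: cv2.circle(q,(int(round(x)),int(round(y))),1,(255,0,0),-1)
x,y=map(int,k[0]);cv2.imwrite('pics/w9c.png',cv2.resize(q[y-110:y+40,x-100:x+100,::-1],(800,600),interpolation=2))
E
```

```text
holder xy -0.0031 0.0343 z 0.2106 yaw err -0.0057 F [ 0.6  0.1 -0.3]
[[317.7183422  221.43061692]
 [299.78090521 221.50241528]
 [335.66047473 221.3553855 ]
 [317.6176075  218.0088732 ]]
```

View pics/w9c.png

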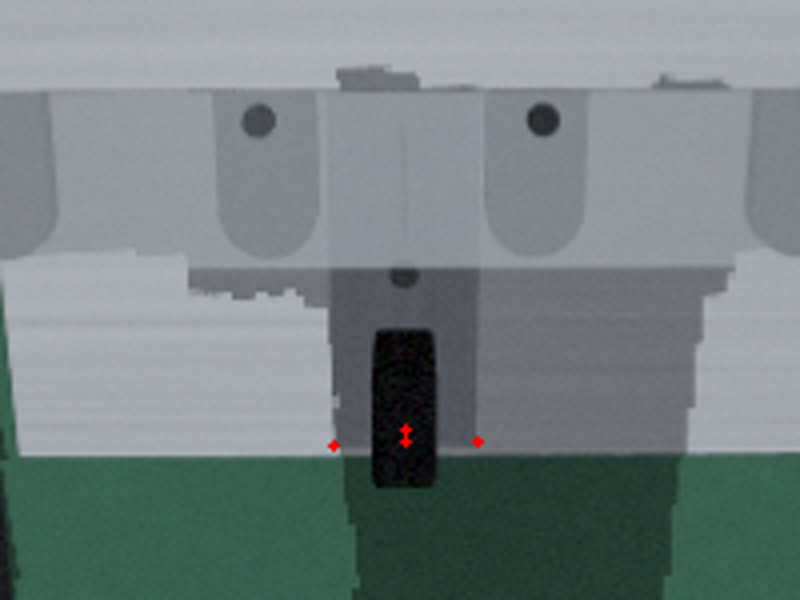

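Gauge B is in the slot, its tail within about 1 mm of the predicted home line. I make sure of it with a gentle push from behind with shut fingers.

```bash
python3 - <<'E'
from h import *
seq([(np.r_[H(-.085,.035),.2],HY),(np.r_[H(-.085,.035),.026],HY),(np.r_[H(-.06,.035),.026],HY)])
E
```

```text
[-0.16, -0.0003, 0.014, -0.0, -0.001, -0.001]
[-0.1623, -0.0002, 0.362, -0.0, -0.001, -0.001]
[-0.1123, -0.0005, 0.3623, -0.0, -0.001, -0.001]
```

Emit:
play_rows(
  rows=[
    [-0.06, 0, 0, 0, 0, 0, 1],
    [-0.16, 0, 0, 0, 0, 0, 1],
    [-0.162, 0, 0.05, 0, 0, 0, 1],
    [-0.162, 0, 0.12, 0, 0, 0, 1],
    [-0.162, 0, 0.19, 0, 0, 0, 1],
    [-0.162, 0, 0.26, 0, 0, 0, 1],
    [-0.162, 0, 0.32, 0, 0, 0, 1],
    [-0.162, 0, 0.36, 0, 0, 0, 1],
    [-0.162, 0, 0.36, 0, 0, 0, 1],
    [-0.145, 0, 0.36, 0, 0, 0, 1],
    [-0.13, 0, 0.36, 0, 0, 0, 1],
    [-0.12, 0, 0.36, 0, 0, 0, 1],
  ],
)

```text
time_s: 18.9
ee_pos: [0.6084, -0.0237, 0.026]
ee_rot: [-3.141, -0.004, -0.057]
wrist_force: [0.2, 0.8, 0.3]
opening: -0.001
grip_force: 0.0
```

```bash
python3 -c "
from h import *
inH()"
```

```text
holder xy -0.065 0.0349 z 0.026 yaw err -0.0055 F [0.2 0.8 0.3]
```

Emit:
play_rows(
  rows=[
    [0.004, 0, 0, 0, 0, 0, 1],
    [0.01, 0, 0, 0, 0, 0, 1],
    [0.014, 0, 0, 0, 0, 0, 1],
    [0.014, 0, 0, 0, 0, 0, 1],
  ],
)

```text
time_s: 19.23
ee_pos: [0.61, -0.0238, 0.0248]
ee_rot: [-3.141, 0.005, -0.057]
wrist_force: [-10.3, -0.1, 7.5]
opening: -0.003
grip_force: 5.4
```

```bash
python3 -c "
from h import *
inH()"
```

```text
holder xy -0.0634 0.0349 z 0.0248 yaw err -0.0056 F [-10.3  -0.1   7.5]
```

Emit:
play_rows(
  rows=[
    [0.004, 0, -0.002, 0, 0, 0, 1],
    [0.008, 0, -0.002, 0, 0, 0, 1],
    [0.01, 0, -0.002, 0, 0, 0, 1],
    [0.01, 0, -0.002, 0, 0, 0, 1],
  ],
)

```text
time_s: 19.57
ee_pos: [0.6098, -0.0239, 0.0248]
ee_rot: [-3.141, 0.015, -0.057]
wrist_force: [-24.2, 1.3, 13.4]
opening: -0.0
grip_force: 12.3
```

```bash
python3 -c "
from h import *
inH()"
```

```text
holder xy -0.0635 0.0347 z 0.0248 yaw err -0.0057 F [-24.2   1.3  13.4]
```

Gauge B does not move at 24 N, so it is home. Now gauge C.

```bash
python3 -c "
from h import *
seq([([.46,-.15,.22],1.6)])"
```

```text
[-0.2906, 0.2687, -0.3861, -0.002, 0.002, -0.264]
```

Emit:
play_rows(
  rows=[
    [-0.03, 0, 0, 0, 0, 0, 1],
    [-0.03, 0, -0.08, 0, 0, 0, -1],
    [-0.03, 0, -0.16, 0, 0, 0, -1],
    [-0.03, 0, -0.24, 0, 0, 0, -1],
    [-0.29, 0.269, -0.38, 0, 0, -0.264, -1],
    [-0.29, 0.269, -0.38, 0, 0, -0.264, -1],
    [-0.29, 0.269, -0.38, 0, 0, -0.264, -1],
    [-0.29, 0.269, -0.38, 0, 0, -0.264, -1],
    [-0.29, 0.269, -0.38, 0, 0, -0.264, -1],
    [-0.29, 0.269, -0.38, 0, 0, -0.264, -1],
    [-0.29, 0.269, -0.38, 0, 0, -0.264, -1],
    [-0.29, 0.269, -0.38, 0, 0, -0.264, -1],
  ],
)

```text
time_s: 20.57
ee_pos: [0.4653, -0.1512, 0.2168]
ee_rot: [3.139, -0.001, 0.948]
wrist_force: [-0.9, -1.3, -1.1]
opening: 1.002
grip_force: 0.0
```

Emit:
play_rows(
  rows=[
    [0, 0, 0, 0, 0, -0.1, -1],
    [0, 0, 0, 0, 0, -0.1, -1],
    [0, 0, 0, 0, 0, -0.1, -1],
    [0, 0, 0, 0, 0, -0.1, -1],
    [0, 0, 0, 0, 0, -0.1, -1],
    [0, 0, 0, 0, 0, -0.1, -1],
  ],
)

```text
time_s: 21.07
ee_pos: [0.4655, -0.1506, 0.2161]
ee_rot: [3.14, 0.001, 1.577]
wrist_force: [1.0, -0.6, 0.3]
opening: 1.0
grip_force: 0.0
```

```bash
python3 - <<'E'
from h import *
print(robot.observe()['ee_pos'],robot.observe()['ee_rot'])
p,d,c=shot('wrist','w10')
k=proj(c,[[.421,-.2063,.005]])[0].astype(int);print(k)
C=gauge('w10',(max(k[0]-60,225),k[1]-90,min(k[0]+60,410),k[1]+90),thr=50)
seq([(np.r_[C[0],.1],C[1]),(np.r_[C[0],.0145],C[1])])
E
```

```text
[ 0.46549792 -0.15060764  0.21609347] [3.14038135e+00 5.05947935e-04 1.57702678e+00]
[277 217]
C [ 0.4208 -0.2071] size 101.6 40.6 origin [ 0.4229 -0.237 ] yaw 1.6419 griptop(depth) [ 0.4234 -0.2347  0.0456] blade z 0.0039
[-0.1728, -0.0852, 0.2319, 0.0, 0.0, -0.012]
[-0.1728, -0.0854, 0.4029, 0.0, 0.0, -0.012]
```

Emit:
play_rows(
  rows=[
    [-0.172, -0.085, 0.1, 0, 0, -0.011, -1],
    [-0.172, -0.085, 0.18, 0, 0, -0.011, -1],
    [-0.172, -0.085, 0.23, 0, 0, -0.011, -1],
    [-0.172, -0.085, 0.29, 0, 0, -0.011, -1],
    [-0.172, -0.085, 0.35, 0, 0, -0.011, -1],
    [-0.172, -0.085, 0.39, 0, 0, -0.011, -1],
    [-0.172, -0.085, 0.402, 0, 0, -0.011, -1],
    [-0.172, -0.085, 0.402, 0, 0, -0.011, -1],
  ],
)

```text
time_s: 21.78
ee_pos: [0.4223, -0.236, 0.0133]
ee_rot: [-3.139, -0.001, 1.638]
wrist_force: [0.6, 0.1, -0.3]
opening: 0.997
grip_force: 0.0
```

```bash
python3 - <<'E'
from h import *
seq([([.4229,-.237,.0145],1.6419)])
E
```

```text
[-0.0021, 0.001, -0.0024, -0.0, -0.0, -0.001]
```

Emit:
play_rows(
  rows=[
    [-0.002, 0.001, -0.002, 0, 0, 0, 1],
    [-0.002, 0.001, -0.002, 0, 0, 0, 1],
    [-0.002, 0.001, -0.002, 0, 0, 0, 1],
    [-0.002, 0.001, -0.002, 0, 0, 0, 1],
    [-0.002, 0.001, -0.002, 0, 0, 0, 1],
    [-0.002, 0.001, -0.002, 0, 0, 0, 1],
    [-0.002, 0.001, -0.002, 0, 0, 0, 1],
    [-0.002, 0.001, -0.002, 0, 0, 0, 1],
    [-0.002, 0.001, -0.05, 0, 0, 0, 1],
    [-0.002, 0.001, -0.1, 0, 0, 0, 1],
    [-0.002, 0.001, -0.12, 0, 0, 0, 1],
    [-0.002, 0.001, -0.12, 0, 0, 0, 1],
  ],
)

```text
time_s: 22.78
ee_pos: [0.4246, -0.2379, 0.0765]
ee_rot: [3.138, 0.002, 1.64]
wrist_force: [0.4, -0.9, -1.9]
opening: 0.175
grip_force: 59.2
```

```bash
python3 - <<'E'
from h import *
seq([(np.r_[H(-.12,-.035),.075],HY)])
E
```

```text
[0.2764, 0.2703, 0.0034, 0.001, -0.0, 0.269]
```

Emit:
play_rows(
  rows=[
    [0.2764, 0.2703, 0, 0, 0, 0.269, 1],
    [0.2764, 0.2703, 0, 0, 0, 0.269, 1],
    [0.2764, 0.2703, 0, 0, 0, 0.269, 1],
    [0.2764, 0.2703, 0, 0, 0, 0.269, 1],
    [0.2764, 0.2703, 0, 0, 0, 0.269, 1],
    [0.2764, 0.2703, 0, 0, 0, 0.269, 1],
    [0.2764, 0.2703, 0, 0, 0, 0.269, 1],
    [0.2764, 0.2703, 0, 0, 0, 0.269, 1],
    [0.2764, 0.2703, 0, 0, 0, 0.269, 1],
    [0.2764, 0.2703, 0, 0, 0, 0.269, 1],
    [0.2764, 0.2703, 0, 0, 0, 0.269, 1],
    [0.2764, 0.2703, 0, 0, 0, 0.269, 1],
  ],
)

```text
time_s: 23.78
ee_pos: [0.548, -0.09, 0.0732]
ee_rot: [3.141, 0.002, 0.134]
wrist_force: [-0.5, 0.9, -1.7]
opening: 0.174
grip_force: 59.2
```

```bash
python3 - <<'E'
from h import *
seq([(np.r_[H(-.12,-.035),.075],HY),(np.r_[H(-.12,-.035),.0255],HY)])
E
```

```text
[0.0034, 0.0018, -0.0035, 0.0, 0.0, 0.03]
[0.0036, 0.0018, 0.0955, 0.0, 0.0, 0.03]
```

Emit:
play_rows(
  rows=[
    [0.0036, 0.0018, 0, 0, 0, 0.03, 1],
    [0.0036, 0.0018, 0, 0, 0, 0.03, 1],
    [0.0036, 0.0018, 0.02, 0, 0, 0.03, 1],
    [0.0036, 0.0018, 0.04, 0, 0, 0.03, 1],
    [0.0036, 0.0018, 0.06, 0, 0, 0.03, 1],
    [0.0036, 0.0018, 0.075, 0, 0, 0.03, 1],
    [0.0036, 0.0018, 0.075, 0, 0, 0.03, 1],
  ],
)

```text
time_s: 24.37
ee_pos: [0.5492, -0.0906, 0.0345]
ee_rot: [-3.141, 0.004, -0.047]
wrist_force: [0.9, 0.4, -2.6]
opening: 0.176
grip_force: 59.1
```

```bash
python3 - <<'E'
from h import *
inH()
p,d,c=shot('wrist','w11')
# wall noses: dark spots vs blade edges on image row profile
q=p.astype(int)
k=proj(c,[np.r_[H(-.05,-.035+s),.022] for s in(-.02,.02)]);print('blade edges expected',k.round(1))
r=int(k[0,1]);g=q[r,:,0];e=np.abs(np.diff(cv2.GaussianBlur(g.astype(np.float32)[None],(1,5),0)[0]));i=np.nonzero(e[200:440]>8)[0]+200;print('edges',r,[(int(a),float(e[a].round())) for a in i])
k=proj(c,[np.r_[H(0,-.035+s),.02] for s in(-.048,-.022,.022,.048)]);print('walls',k.round(1))
cv2.imwrite('pics/w11c.png',cv2.resize(p[0:230,200:440,::-1],(624,598),interpolation=2))
seq([(np.r_[H(-.12,-.035),.0245],HY)])
E
```

```text
holder xy -0.1207 -0.0349 z 0.0345 yaw err 0.0043 F [ 0.9  0.4 -2.6]
blade edges expected [[363.2 120.3]
 [276.1 119.8]]
edges 120 [(216, 20.0), (217, 44.0), (218, 27.0), (219, 53.0), (220, 59.0), (221, 15.0), (272, 17.0), (359, 19.0)]
walls [[434.5  -0.7]
 [372.9  -1.6]
 [268.1  -2.2]
 [206.4  -2. ]]
[0.0004, -0.0001, 0.0219, -0.0, 0.0, 0.001]
```

View pics/w11c.png

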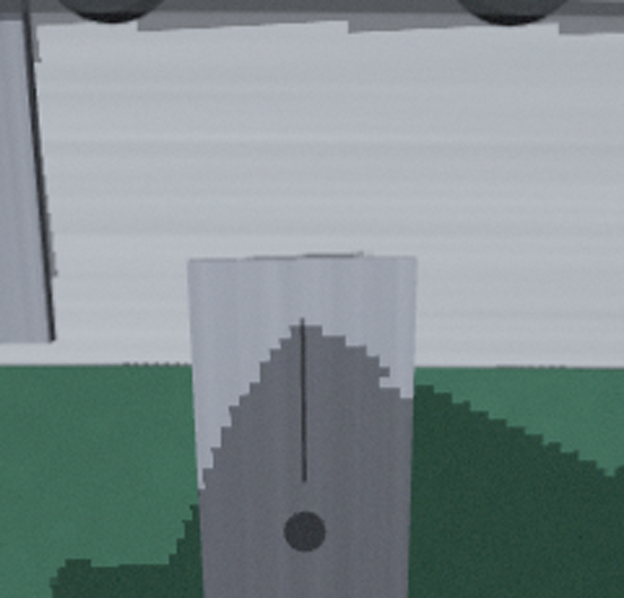

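The blade's centre is at column 316.5 and the slot's centre at about 319 (walls at 242 and 397), so I shift 1 mm sideways and insert.

Emit:
play_rows(
  rows=[
    [0, 0.002, 0.012, 0, 0, 0, 1],
    [0, 0.002, 0.021, 0, 0, 0, 1],
    [0.02, 0.002, 0.021, 0, 0, 0, 1],
    [0.04, 0.002, 0.021, 0, 0, 0, 1],
    [0.055, 0.002, 0.021, 0, 0, 0, 1],
    [0.07, 0.002, 0.021, 0, 0, 0, 1],
    [0.085, 0.002, 0.021, 0, 0, 0, 1],
    [0.1, 0.002, 0.021, 0, 0, 0, 1],
    [0.115, 0.002, 0.021, 0, 0, 0, 1],
    [0.13, 0.002, 0.021, 0, 0, 0, 1],
    [0.145, 0.002, 0.021, 0, 0, 0, 1],
    [0.15, 0.002, 0.021, 0, 0, 0, 1],
  ],
)

```text
time_s: 25.42
ee_pos: [0.6269, -0.0952, 0.0263]
ee_rot: [3.141, -0.001, -0.047]
wrist_force: [-0.8, -0.0, -1.6]
opening: 0.176
grip_force: 59.1
```

```bash
python3 -c "
from h import *
inH()"
```

```text
holder xy -0.0428 -0.0356 z 0.0263 yaw err 0.0038 F [-0.8 -0.  -1.6]
```

Emit:
play_rows(
  rows=[
    [0.005, 0, 0, 0, 0, 0, 1],
    [0.01, 0, 0, 0, 0, 0, 1],
    [0.015, 0, 0, 0, 0, 0, 1],
    [0.02, 0, 0, 0, 0, 0, 1],
    [0.02, 0, 0, 0, 0, 0, 1],
  ],
)

```text
time_s: 25.83
ee_pos: [0.6332, -0.0956, 0.0258]
ee_rot: [-3.141, 0.005, -0.048]
wrist_force: [-5.9, 0.4, -0.2]
opening: 0.181
grip_force: 59.2
```

```bash
python3 -c "
from h import *
inH()"
```

```text
holder xy -0.0365 -0.0356 z 0.0258 yaw err 0.0028 F [-5.9  0.4 -0.2]
```

Contact. I release and do the same push from behind.

Emit:
play_rows(
  rows=[
    [0.002, 0, 0.001, 0, 0, 0, 1],
    [0.002, 0, 0.001, 0, 0, 0, 0.5],
    [0.002, 0, 0.001, 0, 0, 0, 0.2],
    [0.002, 0, 0.001, 0, 0, 0, 0],
    [0, 0, 0, 0, 0, 0, 0],
    [0, 0, -0.06, 0, 0, 0, 0],
    [0, 0, -0.13, 0, 0, 0, 0],
    [-0.05, 0, -0.13, 0, 0, 0, 1],
    [-0.1, 0, -0.13, 0, 0, 0, 1],
    [-0.1, 0, -0.13, 0, 0, 0, 1],
    [-0.1, 0, -0.06, 0, 0, 0, 1],
    [-0.1, 0, 0, 0, 0, 0, 1],
  ],
)

```text
time_s: 26.83
ee_pos: [0.5871, -0.0933, 0.0272]
ee_rot: [3.142, -0.005, -0.048]
wrist_force: [0.2, 0.2, 0.1]
opening: 0.004
grip_force: 0.0
```

```bash
python3 -c "
from h import *
inH();seq([(np.r_[H(-.063,-.035),.027],HY)])"
```

```text
holder xy -0.0827 -0.0357 z 0.0272 yaw err 0.0037 F [0.2 0.2 0.1]
[0.0394, -0.0013, 0.0005, 0.0, -0.001, 0.001]
```

Emit:
play_rows(
  rows=[
    [0.02, 0, 0, 0, 0, 0, 1],
    [0.03, 0, 0, 0, 0, 0, 1],
    [0.036, 0, 0, 0, 0, 0, 1],
    [0.042, 0, 0, 0, 0, 0, 1],
    [0.048, 0, 0, 0, 0, 0, 1],
    [0.054, 0, 0, 0, 0, 0, 1],
    [0.058, 0, 0, 0, 0, 0, 1],
    [0.058, 0, 0, 0, 0, 0, 1],
  ],
)

```text
time_s: 27.5
ee_pos: [0.6062, -0.0944, 0.0266]
ee_rot: [-3.139, 0.015, -0.049]
wrist_force: [-29.1, 2.8, 21.8]
opening: -0.0
grip_force: 14.5
```

```bash
python3 -c "
from h import *
inH();seq([([.46,.34,.22],1.57)])"
```

```text
holder xy -0.0635 -0.0358 z 0.0266 yaw err 0.0019 F [-29.1   2.8  21.8]
[-0.3406, -0.8542, -0.3797, -0.002, 0.001, -0.258]
```

Gauge C is home too (same contact place, 29 N). Now gauge A.

Emit:
play_rows(
  rows=[
    [-0.03, 0, 0, 0, 0, 0, 1],
    [-0.03, 0, -0.08, 0, 0, 0, -1],
    [-0.03, 0, -0.16, 0, 0, 0, -1],
    [-0.03, 0, -0.24, 0, 0, 0, -1],
    [-0.34, -0.85, -0.38, 0, 0, -0.24, -1],
    [-0.34, -0.85, -0.38, 0, 0, -0.24, -1],
    [-0.34, -0.85, -0.38, 0, 0, -0.24, -1],
    [-0.34, -0.85, -0.38, 0, 0, -0.24, -1],
    [-0.34, -0.85, -0.38, 0, 0, -0.24, -1],
    [-0.34, -0.85, -0.38, 0, 0, -0.24, -1],
    [-0.34, -0.85, -0.38, 0, 0, -0.24, -1],
    [-0.34, -0.85, -0.38, 0, 0, -0.24, -1],
  ],
)

```text
time_s: 28.5
ee_pos: [0.5011, 0.2222, 0.199]
ee_rot: [3.14, -0.002, 0.958]
wrist_force: [-0.2, 0.5, 0.1]
opening: 1.002
grip_force: 0.0
```

```bash
python3 -c "
from h import *
seq([([.46,.34,.22],1.45)])"
```

```text
[0.1455, -0.2026, -0.0419, 0.0, -0.0, -0.078]
```

Emit:
play_rows(
  rows=[
    [0.1455, -0.2026, -0.042, 0, 0, -0.078, -1],
    [0.1455, -0.2026, -0.042, 0, 0, -0.078, -1],
    [0.1455, -0.2026, -0.042, 0, 0, -0.078, -1],
    [0.1455, -0.2026, -0.042, 0, 0, -0.078, -1],
    [0.1455, -0.2026, -0.042, 0, 0, -0.078, -1],
    [0.1455, -0.2026, -0.042, 0, 0, -0.078, -1],
  ],
)

```text
time_s: 29.0
ee_pos: [0.4616, 0.3381, 0.219]
ee_rot: [3.14, -0.0, 1.439]
wrist_force: [0.9, -0.9, 0.3]
opening: 1.0
grip_force: 0.0
```

```bash
python3 - <<'E'
from h import *
print(robot.observe()['ee_pos'],robot.observe()['ee_rot'])
p,d,c=shot('wrist','w12')
k=proj(c,[[.395,.318,.005]])[0].astype(int);print(k)
E
```

```text
[0.46157037 0.33812397 0.21904469] [ 3.14041507e+00 -3.96565123e-04  1.43912247e+00]
[260 195]
```

View pics/w12.png

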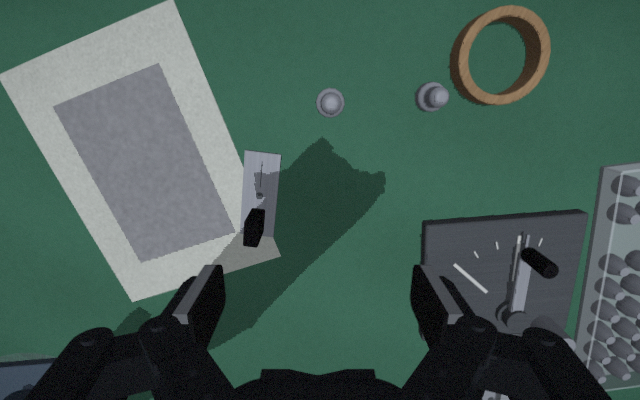

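Gauge A lies partly over the sheet of paper. Its blade runs from the far end (245,151)–(281,153) to the near end at about row 234, with the grip at (255,225). The paper needs a colour cut that separates it from the blade.

```bash
python3 - <<'E'
from h import *
p,d,c=load('w12')
for x,y in [(270,170),(255,165),(262,195),(270,205),(248,190),(270,225),(240,215),(225,160),(262,247),(150,160)]: print((x,y),p[y,x])
k=proj(c,[[.395,.318,.005]])
# corner fit by eye
W=onplane(c,[(245,151),(281,153),(275,236)],.005);print(W.round(4),np.linalg.norm(W[1]-W[0]),np.linalg.norm(W[2]-W[1]))
cv2.imwrite('pics/w12c.png',cv2.resize(p[140:250,215:305,::-1],(490,600),interpolation=2))
E
```

```text
(270, 170) [145 149 159]
(255, 165) [141 147 157]
(262, 195) [51 54 61]
(270, 205) [ 89  92 101]
(248, 190) [139 145 156]
(270, 225) [ 89  94 100]
(240, 215) [169 175 174]
(225, 160) [176 181 178]
(262, 247) [119 123 120]
(150, 160) [126 129 134]
[[0.3874 0.3698 0.005 ]
 [0.4261 0.3624 0.005 ]
 [0.4026 0.2655 0.005 ]] 0.03933500149505393 0.09974777185392639
```

View pics/w12c.png

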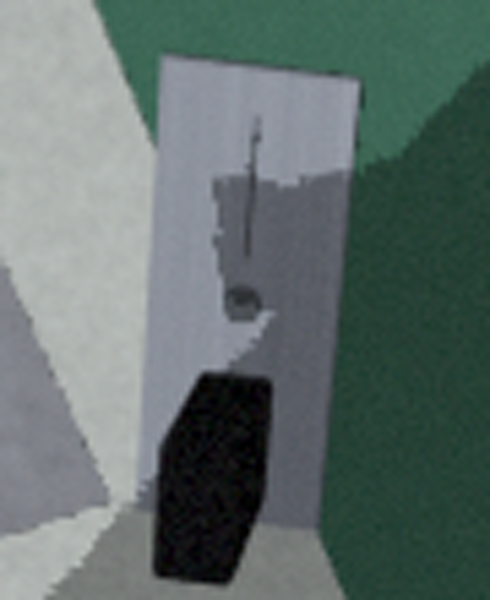

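```bash
python3 - <<'E'
from h import *
p,d,c=load('w12')
W=onplane(c,[(244.9,150.1),(281.1,154.3),(273.4,237.4),(239.8,232.8)],.005)[:,:2]
n=np.linalg.norm;print([n(W[i]-W[(i+1)%4]).round(4) for i in range(4)])
C=W.mean(0);L=(W[0]+W[1]-W[2]-W[3]);L/=n(L);yaw=np.arctan2(L[1],L[0]);o=C-L*.03
P=cloud(c,d)[200:248,236:275];g=(p[200:248,236:275].max(2)<45)&(P[...,2]>.04)&(P[...,2]<.055)
print('C',C,'o',o,yaw,'grip depth',np.median(P[g],0))
seq([(np.r_[o,.0145],yaw)])
E
```

```text
[np.float64(0.0396), np.float64(0.1004), np.float64(0.0401), np.float64(0.0991)]
C [0.3939069  0.31769785] o [0.38620409 0.2887036 ] 1.3111275016293327 grip depth [0.38648806 0.290428   0.04551746]
[-0.1163, -0.1376, 0.4085, 0.0, 0.0, 0.02]
```

Emit:
play_rows(
  rows=[
    [-0.117, -0.138, 0.08, 0, 0, 0.02, -1],
    [-0.117, -0.138, 0.16, 0, 0, 0.02, -1],
    [-0.117, -0.138, 0.22, 0, 0, 0.02, -1],
    [-0.117, -0.138, 0.29, 0, 0, 0.02, -1],
    [-0.117, -0.138, 0.35, 0, 0, 0.02, -1],
    [-0.117, -0.138, 0.39, 0, 0, 0.02, -1],
    [-0.117, -0.138, 0.405, 0, 0, 0.02, -1],
    [-0.117, -0.138, 0.405, 0, 0, 0.02, -1],
  ],
)

```text
time_s: 29.72
ee_pos: [0.3853, 0.2875, 0.0146]
ee_rot: [-3.14, 0.003, 1.312]
wrist_force: [0.5, 0.4, -0.0]
opening: 1.002
grip_force: 0.0
```

```bash
python3 - <<'E'
from h import *
seq([([.3862,.2888,.0145],1.311)])
E
```

```text
[0.003, 0.001, 0.0002, -0.0, 0.001, 0.0]
```

Emit:
play_rows(
  rows=[
    [0.003, 0.001, 0, 0, 0, 0, 1],
    [0.003, 0.001, 0, 0, 0, 0, 1],
    [0.003, 0.001, 0, 0, 0, 0, 1],
    [0.003, 0.001, 0, 0, 0, 0, 1],
    [0.003, 0.001, 0, 0, 0, 0, 1],
    [0.003, 0.001, 0, 0, 0, 0, 1],
    [0.003, 0.001, 0, 0, 0, 0, 1],
    [0.003, 0.001, 0, 0, 0, 0, 1],
    [0.003, 0.001, -0.05, 0, 0, 0, 1],
    [0.003, 0.001, -0.1, 0, 0, 0, 1],
    [0.003, 0.001, -0.12, 0, 0, 0, 1],
    [0.003, 0.001, -0.12, 0, 0, 0, 1],
  ],
)

```text
time_s: 30.72
ee_pos: [0.3872, 0.2914, 0.078]
ee_rot: [3.139, -0.003, 1.316]
wrist_force: [0.5, 0.5, -2.6]
opening: 0.176
grip_force: 59.1
```

```bash
python3 - <<'E'
from h import *
seq([(np.r_[H(-.12,.105),.075],HY)])
E
```

```text
[-0.3836, 0.4508, 0.0057, -0.0, -0.001, 0.218]
```

Emit:
play_rows(
  rows=[
    [-0.3836, 0.4508, 0, 0, 0, 0.218, 1],
    [-0.3836, 0.4508, 0, 0, 0, 0.218, 1],
    [-0.3836, 0.4508, 0, 0, 0, 0.218, 1],
    [-0.3836, 0.4508, 0, 0, 0, 0.218, 1],
    [-0.3836, 0.4508, 0, 0, 0, 0.218, 1],
    [-0.3836, 0.4508, 0, 0, 0, 0.218, 1],
    [-0.3836, 0.4508, 0, 0, 0, 0.218, 1],
    [-0.3836, 0.4508, 0, 0, 0, 0.218, 1],
    [-0.3836, 0.4508, 0, 0, 0, 0.218, 1],
    [-0.3836, 0.4508, 0, 0, 0, 0.218, 1],
    [-0.3836, 0.4508, 0, 0, 0, 0.218, 1],
    [-0.3836, 0.4508, 0, 0, 0, 0.218, 1],
  ],
)

```text
time_s: 31.72
ee_pos: [0.5554, 0.0483, 0.0746]
ee_rot: [3.141, 0.002, -0.059]
wrist_force: [0.0, 0.0, -1.5]
opening: 0.177
grip_force: 59.3
```

```bash
python3 - <<'E'
from h import *
inH();seq([(np.r_[H(-.12,.105),.034],HY)])
E
```

```text
holder xy -0.1216 0.1041 z 0.0746 yaw err -0.0074 F [ 0.   0.  -1.5]
[0.0033, -0.0018, 0.0811, 0.0, 0.0, -0.001]
```

Emit:
play_rows(
  rows=[
    [0.003, -0.0018, 0.02, 0, 0, -0.001, 1],
    [0.003, -0.0018, 0.045, 0, 0, -0.001, 1],
    [0.003, -0.0018, 0.07, 0, 0, -0.001, 1],
    [0.003, -0.0018, 0.08, 0, 0, -0.001, 1],
    [0.003, -0.0018, 0.08, 0, 0, -0.001, 1],
  ],
)

```text
time_s: 32.13
ee_pos: [0.5565, 0.0491, 0.034]
ee_rot: [3.141, 0.003, -0.044]
wrist_force: [-0.3, 0.3, -2.3]
opening: 0.176
grip_force: 59.3
```

```bash
python3 - <<'E'
from h import *
inH()
p,d,c=shot('wrist','w13')
cv2.imwrite('pics/w13c.png',cv2.resize(p[0:230,200:440,::-1],(624,598),interpolation=2))
q=cv2.GaussianBlur(p,(1,5),0).astype(int)
g=q[6,:,:].sum(1);print('row6',[(x,int(g[x])) for x in range(200,440,6)])
for r in (115,125):
  g=cv2.GaussianBlur(p[r-4:r+5].astype(np.float32).mean((0,2))[None],(5,1),0)[0];e=np.abs(np.diff(g));print(r,[(i,float(e[i].round(1))) for i in range(240,400) if e[i]>5])
seq([(np.r_[H(-.12,.105),.0245],HY)])
E
```

```text
holder xy -0.1205 0.105 z 0.034 yaw err 0.0073 F [-0.3  0.3 -2.3]
row6 [(200, 259), (206, 225), (212, 103), (218, 127), (224, 174), (230, 157), (236, 138), (242, 111), (248, 121), (254, 291), (260, 414), (266, 413), (272, 413), (278, 411), (284, 413), (290, 417), (296, 421), (302, 423), (308, 424), (314, 452), (320, 412), (326, 407), (332, 410), (338, 409), (344, 410), (350, 408), (356, 408), (362, 403), (368, 398), (374, 402), (380, 392), (386, 148), (392, 128), (398, 137), (404, 136), (410, 274), (416, 372), (422, 365), (428, 359), (434, 262)]
115 [(240, 18.100000381469727), (241, 5.800000190734863), (271, 5.199999809265137), (272, 9.800000190734863), (273, 9.300000190734863), (359, 7.800000190734863), (360, 9.0), (361, 5.0)]
125 [(240, 30.0), (241, 12.5), (272, 8.5), (273, 11.399999618530273), (274, 7.199999809265137), (317, 5.300000190734863), (359, 8.699999809265137), (360, 7.699999809265137)]
[-0.0001, -0.0002, 0.0208, 0.0, 0.0, 0.001]
```

View pics/w13c.png

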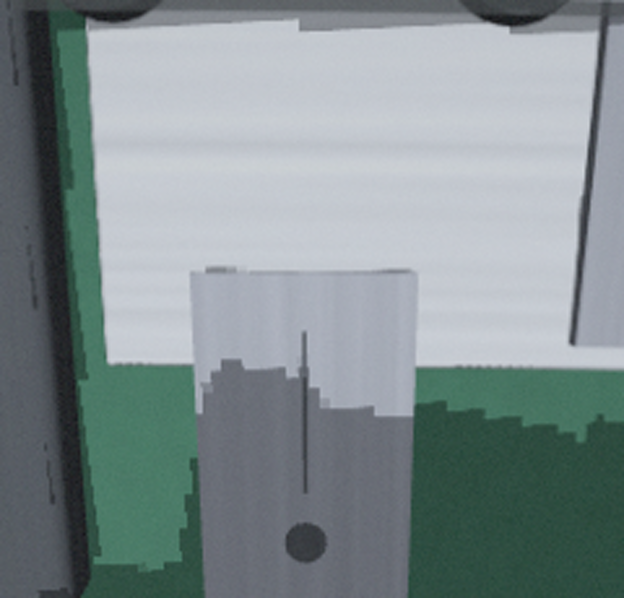

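As for gauge C, the walls are at about columns 242 and 398 (mean 320) and the blade's centre is at 317, so I use the same 1 mm shift and insertion.

Emit:
play_rows(
  rows=[
    [0, 0.002, 0.012, 0, 0, 0.001, 1],
    [0, 0.002, 0.02, 0, 0, 0.001, 1],
    [0.02, 0.002, 0.02, 0, 0, 0.001, 1],
    [0.04, 0.002, 0.02, 0, 0, 0.001, 1],
    [0.055, 0.002, 0.02, 0, 0, 0.001, 1],
    [0.07, 0.002, 0.02, 0, 0, 0.001, 1],
    [0.085, 0.002, 0.02, 0, 0, 0.001, 1],
    [0.1, 0.002, 0.02, 0, 0, 0.001, 1],
    [0.115, 0.002, 0.02, 0, 0, 0.001, 1],
    [0.13, 0.002, 0.02, 0, 0, 0.001, 1],
    [0.145, 0.002, 0.02, 0, 0, 0.001, 1],
    [0.15, 0.002, 0.02, 0, 0, 0.001, 1],
  ],
)

```text
time_s: 33.18
ee_pos: [0.6339, 0.0445, 0.0258]
ee_rot: [3.141, -0.001, -0.053]
wrist_force: [0.2, 0.7, -1.8]
opening: 0.174
grip_force: 59.3
```

Emit:
play_rows(
  rows=[
    [0.005, 0, 0, 0, 0, 0, 1],
    [0.01, 0, 0, 0, 0, 0, 1],
    [0.015, 0, 0, 0, 0, 0, 1],
    [0.018, 0, 0, 0, 0, 0, 1],
    [0.018, 0, 0, 0, 0, 0, 1],
  ],
)

```text
time_s: 33.6
ee_pos: [0.6417, 0.0441, 0.0258]
ee_rot: [-3.142, -0.0, -0.053]
wrist_force: [0.2, 0.1, -1.3]
opening: 0.179
grip_force: 59.3
```

```bash
python3 -c "
from h import *
inH()"
```

```text
holder xy -0.0352 0.1044 z 0.0258 yaw err -0.0019 F [ 0.2  0.1 -1.3]
```

Emit:
play_rows(
  rows=[
    [0.004, 0, 0.001, 0, 0, 0, 1],
    [0.004, 0, 0.001, 0, 0, 0, 0.5],
    [0.004, 0, 0.001, 0, 0, 0, 0.2],
    [0.004, 0, 0.001, 0, 0, 0, 0],
    [0, 0, 0, 0, 0, 0, 0],
    [0, 0, -0.06, 0, 0, 0, 0],
    [0, 0, -0.13, 0, 0, 0, 0],
    [-0.05, 0, -0.13, 0, 0, 0, 1],
    [-0.1, 0, -0.13, 0, 0, 0, 1],
    [-0.1, 0, -0.13, 0, 0, 0, 1],
    [-0.1, 0, -0.06, 0, 0, 0, 1],
    [-0.1, 0, 0, 0, 0, 0, 1],
  ],
)

```text
time_s: 34.6
ee_pos: [0.5928, 0.0473, 0.0266]
ee_rot: [-3.141, -0.004, -0.053]
wrist_force: [-0.5, 0.1, -0.8]
opening: 0.0
grip_force: 0.0
```

Emit:
play_rows(
  rows=[
    [0.02, 0, 0, 0, 0, 0, 1],
    [0.03, 0, 0, 0, 0, 0, 1],
    [0.036, 0, 0, 0, 0, 0, 1],
    [0.042, 0, 0, 0, 0, 0, 1],
    [0.048, 0, 0, 0, 0, 0, 1],
    [0.052, 0, 0, 0, 0, 0, 1],
    [0.052, 0, 0, 0, 0, 0, 1],
  ],
)

```text
time_s: 35.18
ee_pos: [0.6136, 0.0456, 0.0262]
ee_rot: [-3.141, 0.007, -0.053]
wrist_force: [-13.9, 0.7, 10.3]
opening: -0.0
grip_force: 7.1
```

```bash
python3 -c "
from h import *
inH()"
```

```text
holder xy -0.0633 0.1044 z 0.0262 yaw err -0.002 F [-13.9   0.7  10.3]
```

All three gauges are home. Back off and go to the lever, passing high.

```bash
python3 -c "
from h import *
seq([(knob(1.577,.17),np.pi+HY-1.571)])"
```

```text
[0.125, -0.3517, -0.2882, -0.001, 0.001, -0.25]
```

Emit:
play_rows(
  rows=[
    [-0.03, 0, 0, 0, 0, 0, 1],
    [-0.03, 0, -0.08, 0, 0, 0, -1],
    [-0.03, 0, -0.16, 0, 0, 0, -1],
    [-0.03, 0, -0.24, 0, 0, 0, -1],
    [0.125, -0.3517, -0.288, 0, 0, -0.25, -1],
    [0.125, -0.3517, -0.288, 0, 0, -0.25, -1],
    [0.125, -0.3517, -0.288, 0, 0, -0.25, -1],
    [0.125, -0.3517, -0.288, 0, 0, -0.25, -1],
    [0.125, -0.3517, -0.288, 0, 0, -0.25, -1],
    [0.125, -0.3517, -0.288, 0, 0, -0.25, -1],
    [0.125, -0.3517, -0.288, 0, 0, -0.25, -1],
    [0.125, -0.3517, -0.288, 0, 0, -0.25, -1],
  ],
)

```text
time_s: 36.18
ee_pos: [0.6895, 0.2183, 0.1706]
ee_rot: [3.141, -0.001, 0.954]
wrist_force: [-0.2, -0.6, -1.0]
opening: 1.001
grip_force: 0.0
```

```bash
python3 -c "
from h import *
seq([(knob(1.577,.17),np.pi+HY-1.571),(knob(1.577,.043),np.pi+HY-1.571)])
robot.observe()
p,d,c=shot('top','top3')"
```

```text
[-0.0046, -0.0043, 0.0012, 0.0, -0.0, -0.09]
[-0.0047, -0.0045, 0.2552, 0.0, -0.0, -0.09]
```

Emit:
play_rows(
  rows=[
    [-0.0046, -0.0044, 0, 0, 0, -0.09, -1],
    [-0.0046, -0.0044, 0, 0, 0, -0.09, -1],
    [-0.0046, -0.0044, 0, 0, 0, -0.09, -1],
    [-0.0046, -0.0044, 0, 0, 0, -0.09, -1],
    [-0.0046, -0.0044, 0, 0, 0, -0.09, -1],
    [-0.0046, -0.0044, 0.08, 0, 0, -0.09, -1],
    [-0.0046, -0.0044, 0.16, 0, 0, -0.09, -1],
    [-0.0046, -0.0044, 0.22, 0, 0, -0.09, -1],
    [-0.0046, -0.0044, 0.255, 0, 0, -0.09, -1],
    [-0.0046, -0.0044, 0.255, 0, 0, -0.09, -1],
  ],
)

```text
time_s: 37.07
ee_pos: [0.6836, 0.216, 0.0383]
ee_rot: [-3.136, 0.003, 1.509]
wrist_force: [-0.1, -0.1, 0.2]
opening: 1.001
grip_force: 0.0
```

Emit:
play_rows(
  rows=[
    [0, 0, 0, 0, 0, 0, 1],
    [0, 0, 0, 0, 0, 0, 1],
    [0, 0, 0, 0, 0, 0, 1],
    [0, 0, 0, 0, 0, 0, 1],
    [0, 0, 0, 0, 0, 0, 1],
    [0, 0, 0, 0, 0, 0, 1],
  ],
)

```text
time_s: 37.57
ee_pos: [0.6867, 0.2173, 0.0436]
ee_rot: [3.14, -0.001, 1.512]
wrist_force: [-1.9, -1.9, 6.6]
opening: 0.194
grip_force: 58.3
```

```bash
python3 - <<'E'
from h import *
o=robot.observe();print(o['ee_pos'],o['ee_rot'][2],knob(1.571,.043),np.pi+HY-1.571)
b=1.571;z=.043
seq([(knob(t,z),np.pi+HY-t) for t in np.linspace(1.571,np.pi/4,13)[1:]],base=(knob(b,z),np.pi+HY-b))
E
```

```text
[0.68669674 0.21732368 0.04355655] 1.5120158871274247 [0.68587601 0.2177307  0.043     ] 1.5192926535897933
[-0.0004, -0.0118, -0.0, 0.0, 0.0, -0.01]
[-0.0015, -0.0235, -0.0, -0.0, 0.0, -0.021]
[-0.0035, -0.0351, -0.0, -0.0, 0.0, -0.031]
[-0.0061, -0.0466, -0.0, 0.0, 0.0, -0.042]
[-0.0096, -0.0579, -0.0, -0.0, 0.0, -0.052]
[-0.0137, -0.0689, -0.0, 0.0, 0.0, -0.063]
[-0.0186, -0.0796, -0.0, -0.0, 0.0, -0.073]
[-0.0241, -0.09, -0.0, 0.0, 0.0, -0.083]
[-0.0304, -0.1, -0.0, -0.0, 0.0, -0.094]
[-0.0372, -0.1096, -0.0, -0.0, 0.0, -0.104]
[-0.0447, -0.1187, -0.0, 0.0, 0.0, -0.115]
[-0.0527, -0.1273, -0.0, -0.0, 0.0, -0.125]
```

Emit:
play_rows(
  rows=[
    [-0.0004, -0.0118, 0, 0, 0, -0.01, 1],
    [-0.0015, -0.0235, 0, 0, 0, -0.021, 1],
    [-0.0035, -0.0351, 0, 0, 0, -0.031, 1],
    [-0.0061, -0.0466, 0, 0, 0, -0.042, 1],
    [-0.0096, -0.0579, 0, 0, 0, -0.052, 1],
    [-0.0137, -0.0689, 0, 0, 0, -0.063, 1],
    [-0.0186, -0.0796, 0, 0, 0, -0.073, 1],
    [-0.0241, -0.09, 0, 0, 0, -0.083, 1],
    [-0.0304, -0.1, 0, 0, 0, -0.094, 1],
    [-0.0372, -0.1096, 0, 0, 0, -0.104, 1],
    [-0.0447, -0.1187, 0, 0, 0, -0.115, 1],
    [-0.0527, -0.1273, 0, 0, 0, -0.125, 1],
  ],
)

```text
time_s: 38.57
ee_pos: [0.6212, 0.1964, 0.0436]
ee_rot: [3.139, -0.001, 2.302]
wrist_force: [-0.9, 4.0, 4.3]
opening: 0.194
grip_force: 58.7
```

Emit:
play_rows(
  rows=[
    [0, 0, 0, 0, 0, 0, 1],
    [0, 0, 0, 0, 0, 0, 1],
  ],
)

```text
time_s: 38.73
ee_pos: [0.6207, 0.1961, 0.0435]
ee_rot: [3.14, -0.001, 2.299]
wrist_force: [-4.0, 2.1, 7.8]
opening: 0.189
grip_force: 58.9
```

```bash
python3 - <<'E'
from h import *
o=robot.observe();print(o['ee_pos'],o['ee_rot'][2],knob(np.pi/4,.043),np.pi+HY-np.pi/4)
inH()
c,s=np.cos(HY),np.sin(HY);v=o['ee_pos'][:2]-H(0,.19);vh=[c*v[0]+s*v[1],-s*v[0]+c*v[1]];print(np.degrees(np.arctan2(vh[1],-vh[0])),np.hypot(*vh))
seq([(knob(np.pi/4,.043),np.pi+HY-np.pi/4)])
E
```

```text
[0.6207307  0.1960706  0.04351744] 2.2990087405106245 [0.62095012 0.19466921 0.043     ] 2.304894490192345
holder xy -0.0639 0.255 z 0.0435 yaw err 2.3503 F [-4.   2.1  7.8]
45.48751957348435 0.09119073152055487
[-0.0024, -0.0015, 0.001, 0.0, -0.0, -0.001]
```

Emit:
play_rows(
  rows=[
    [0, -0.001, 0, 0, 0, 0, 1],
    [0, -0.001, 0, 0, 0, 0, 1],
    [0, -0.001, 0, 0, 0, 0, -0.2],
    [0, -0.001, 0, 0, 0, 0, -1],
    [0, 0, 0, 0, 0, 0, -1],
    [0, 0, 0, 0, 0, 0, -1],
    [0, 0, -0.08, 0, 0, 0, -1],
    [0, 0, -0.16, 0, 0, 0, -1],
    [0, 0, -0.24, 0, 0, 0, -1],
    [0, 0, -0.32, 0, 0, 0, -1],
    [0, 0, -0.38, 0, 0, 0, -1],
    [0, 0, -0.38, 0, 0, 0, -1],
  ],
)

```text
time_s: 39.73
ee_pos: [0.6239, 0.1956, 0.2396]
ee_rot: [3.132, 0.004, 2.297]
wrist_force: [0.8, 0.3, 0.4]
opening: 1.002
grip_force: 0.0
```

```bash
python3 - <<'E'
from h import *
p,d,c=shot('wrist','w14')
k=proj(c,[knob(t,.074) for t in np.radians([41,45,49])]);print(k)
m=(p.max(2)<25).astype(np.uint8);m[255:]=0
n,l,s,cc=cv2.connectedComponentsWithStats(m)
print([(s[i].tolist(),cc[i].round(1).tolist()) for i in range(1,n) if s[i,4]>60])
cv2.imwrite('pics/m14.png',p[100:300,200:440,::-1].repeat(2,0).repeat(2,1))
E
```

```text
[[304.95382615 178.85771394]
 [311.43523872 178.57437702]
 [317.92071583 178.73028073]]
[([305, 161, 18, 24, 295], [313.3, 172.3])]
```

View pics/m14.png

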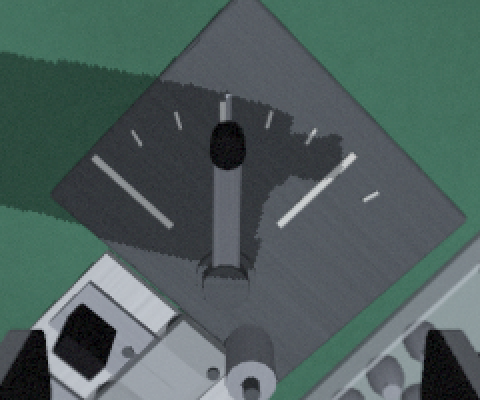

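The lever's knob is in line with the 45° line to about 1° (top measured at column 313 against 311 predicted). I have now used up the picture allowance (a couple over), so from here I work by numbers only. Mallet next.

```bash
python3 -c "
from h import *
print(robot.observe()['joints'].round(2))
seq([([.57,-.28,.25],.25)])"
```

```text
[-0.24  0.54 -0.23  1.5   0.13  1.12  0.23]
[-0.6402, -0.7098, -0.0305, 0.001, -0.001, 0.326]
```

Emit:
play_rows(
  rows=[
    [-0.64, -0.71, -0.03, 0, 0, 0.326, -1],
    [-0.64, -0.71, -0.03, 0, 0, 0.326, -1],
    [-0.64, -0.71, -0.03, 0, 0, 0.326, -1],
    [-0.64, -0.71, -0.03, 0, 0, 0.326, -1],
    [-0.64, -0.71, -0.03, 0, 0, 0.326, -1],
    [-0.64, -0.71, -0.03, 0, 0, 0.326, -1],
    [-0.64, -0.71, -0.03, 0, 0, 0.326, -1],
    [-0.64, -0.71, -0.03, 0, 0, 0.326, -1],
    [-0.64, -0.71, -0.03, 0, 0, 0.326, -1],
    [-0.64, -0.71, -0.03, 0, 0, 0.326, -1],
    [-0.64, -0.71, -0.03, 0, 0, 0.326, -1],
    [-0.64, -0.71, -0.03, 0, 0, 0.326, -1],
  ],
)

```text
time_s: 40.78
ee_pos: [0.5656, -0.2871, 0.2462]
ee_rot: [3.141, 0.004, 0.785]
wrist_force: [-0.5, -0.9, -0.3]
opening: 1.001
grip_force: 0.0
```

```bash
python3 -c "
from h import *
seq([([.57,-.28,.25],.25)])"
```

```text
[0.0163, -0.0039, -0.0077, 0.0, 0.001, 0.085]
```

Emit:
play_rows(
  rows=[
    [0.016, -0.004, 0, 0, 0, 0.085, -1],
    [0.016, -0.004, 0, 0, 0, 0.085, -1],
    [0.016, -0.004, 0, 0, 0, 0.085, -1],
    [0.016, -0.004, 0, 0, 0, 0.085, -1],
    [0.016, -0.004, 0, 0, 0, 0.085, -1],
    [0.016, -0.004, 0, 0, 0, 0.085, -1],
  ],
)

```text
time_s: 41.28
ee_pos: [0.572, -0.2732, 0.2457]
ee_rot: [-3.141, 0.002, 0.262]
wrist_force: [-0.0, 0.6, -0.5]
opening: 0.997
grip_force: 0.0
```

```bash
cat >> h.py <<'E'
def mallet(tag):
    p,d,c=load(tag);P=cloud(c,d);q=p.astype(int);Z=P[...,2]
    near=(np.hypot(P[...,0]-.53,P[...,1]+.33)<.22)
    w=near&(q[...,0]-q[...,2]>35)&(Z>.044)&(Z<.06);hp=P[w]
    (cx,cy),(a,b),_=r=cv2.minAreaRect((hp[:,:2]*1000).astype(np.float32));B=cv2.boxPoints(r)/1000
    L=max((B[1]-B[0],B[2]-B[1]),key=np.linalg.norm);L/=np.linalg.norm(L);C=np.array([cx,cy])/1000
    t=near&(Z>.066)&(Z<.085)&(abs(q[...,0]-q[...,2])<40)
    n,l,s,_=cv2.connectedComponentsWithStats(t.astype(np.uint8));k=1+np.argmax(s[1:,4]);hd=P[l==k]
    (hx,hy),hr=cv2.minEnclosingCircle((hd[:,:2]*1000).astype(np.float32))
    H0=np.array([hx,hy])/1000
    if (H0-C)@L<0:L=-L
    print('handle C',C.round(4),'size',round(a,1),round(b,1),'topz',np.median(hp[:,2]).round(4),'yaw',np.arctan2(L[1],L[0]).round(4),'| head',H0.round(4),'r',round(hr,1),'z',np.median(hd[:,2]).round(4),'n',len(hd))
    bl=near&(q.max(2)<70)&(q[...,1]-q[...,0]<8)&(abs(Z)<.012)
    n,l,s,_=cv2.connectedComponentsWithStats(bl.astype(np.uint8))
    for k in range(1,n):
        if s[k,4]>300:
            v,u=np.nonzero(l==k);W=onplane(c,cv2.convexHull(np.c_[u,v].astype(np.float32))[:,0],.004)[:,:2]
            r=cv2.minAreaRect((W*1000).astype(np.float32));print('dark',np.round(r[0],1),np.round(r[1],1),round(r[2],1),s[k].tolist())
    return C,L,H0
E
python3 - <<'E'
from h import *
print(robot.observe()['ee_pos'],robot.observe()['ee_rot'])
shot('wrist','w15');mallet('w15');mallet('top3')
E
```

```text
[ 0.57199699 -0.27316018  0.24572319] [-3.14065909e+00  2.47166909e-03  2.61638550e-01]
handle C [ 0.464  -0.3584] size 103.1 17.4 topz 0.0495 yaw 0.2718 | head [ 0.5442 -0.3358] r 23.9 z 0.0726 n 1513
dark [ 533.2 -337.8] [88.4 88. ] 7.3 [321, 170, 81, 74, 2479]
dark [ 533.2 -464.5] [63.3 63.5] 22.9 [429, 207, 51, 50, 2196]
handle C [ 0.4659 -0.3565] size 111.3 18.6 topz 0.0502 yaw 0.2643 | head [ 0.5423 -0.335 ] r 23.8 z 0.0738 n 170
```

Mallet: head axis (0.544, -0.336), head top 73 mm up, handle yaw 0.268. The pad's centre is (0.533, -0.338) at 88 mm square, against 63 mm for the other black one. Sizes all agree with the text. Grasp 50 mm behind the axis.

```bash
python3 -c "
from h import *
seq([([.496,-.349,.12],.268),([.496,-.349,.021],.268)])"
```

```text
[-0.186, 0.1068, 0.2522, -0.0, 0.0, -0.001]
[-0.1856, 0.107, 0.4502, -0.0, 0.0, -0.001]
```

Emit:
play_rows(
  rows=[
    [-0.186, 0.107, 0, 0, 0, -0.001, -1],
    [-0.186, 0.107, 0, 0, 0, -0.001, -1],
    [-0.186, 0.107, 0.06, 0, 0, -0.001, -1],
    [-0.186, 0.107, 0.14, 0, 0, -0.001, -1],
    [-0.186, 0.107, 0.22, 0, 0, -0.001, -1],
    [-0.186, 0.107, 0.29, 0, 0, -0.001, -1],
    [-0.186, 0.107, 0.35, 0, 0, -0.001, -1],
    [-0.186, 0.107, 0.4, 0, 0, -0.001, -1],
    [-0.186, 0.107, 0.44, 0, 0, -0.001, -1],
    [-0.186, 0.107, 0.448, 0, 0, -0.001, -1],
    [-0.186, 0.107, 0.448, 0, 0, -0.001, -1],
  ],
)

```text
time_s: 42.25
ee_pos: [0.4957, -0.3487, 0.0217]
ee_rot: [-3.139, 0.002, 0.271]
wrist_force: [0.6, -0.2, 0.7]
opening: 1.0
grip_force: 0.0
```

```bash
python3 -c "
from h import *
seq([([.496,-.349,.021],.268)])"
```

```text
[0.0005, 0.0008, 0.0015, -0.0, 0.0, 0.0]
```

Emit:
play_rows(
  rows=[
    [0, 0.001, 0.001, 0, 0, 0, 1],
    [0, 0.001, 0.001, 0, 0, 0, 1],
    [0, 0.001, 0.001, 0, 0, 0, 1],
    [0, 0.001, 0.001, 0, 0, 0, 1],
    [0, 0.001, 0.001, 0, 0, 0, 1],
    [0, 0.001, 0.001, 0, 0, 0, 1],
    [0, 0.001, 0.001, 0, 0, 0, 1],
    [0, 0.001, 0.001, 0, 0, 0, 1],
  ],
)

```text
time_s: 42.92
ee_pos: [0.4972, -0.3497, 0.0236]
ee_rot: [3.141, -0.001, 0.27]
wrist_force: [-1.1, 1.0, 7.1]
opening: 0.196
grip_force: 60.0
```

```bash
python3 - <<'E'
from h import *
o=robot.observe();print(o['ee_pos'],o['ee_rot'])
np.save('mg.npy',np.r_[o['ee_pos'],o['ee_rot'][2]])
E
```

```text
[ 0.49719167 -0.34972686  0.02355329] [ 3.14118230e+00 -7.35397643e-04  2.70159530e-01]
```

```bash
python3 - <<'E'
from h import *
seq([([.497,-.350,.16],.27),([.6776,.0865,.16],.27)])
E
```

```text
[-0.0003, 0.0005, -0.2729, 0.0, -0.0, 0.0]
[0.5808, -0.7444, -0.2728, 0.0, -0.0, 0.0]
```

Emit:
play_rows(
  rows=[
    [0, 0, -0.03, 0, 0, 0, 1],
    [0, 0, -0.08, 0, 0, 0, 1],
    [0, 0, -0.14, 0, 0, 0, 1],
    [0, 0, -0.2, 0, 0, 0, 1],
    [0, 0, -0.25, 0, 0, 0, 1],
    [0, 0, -0.273, 0, 0, 0, 1],
    [0, 0, -0.273, 0, 0, 0, 1],
    [0, 0, -0.273, 0, 0, 0, 1],
  ],
)

```text
time_s: 43.58
ee_pos: [0.4967, -0.3493, 0.1585]
ee_rot: [-3.141, 0.0, 0.27]
wrist_force: [-0.5, 0.6, -4.3]
opening: 0.2
grip_force: 59.6
```

```bash
python3 - <<'E'
from h import *
o=robot.observe();print(o['ee_pos'],o['ee_rot'],o['torque'])
p,d,c=shot('wrist','w16');P=cloud(c,d)
M=rot(o['ee_rot']);T=(P-o['ee_pos'])@M   # tool frame
q=p.astype(int)
# head top: light, tool x 0.02..0.08, |y|<.03
m=(abs(T[...,1])<.035)&(T[...,0]>.015)&(T[...,0]<.085)&(T[...,2]>-.07)&(T[...,2]<.03)
hd=T[m];zt=np.percentile(hd[:,2],3);t=hd[hd[:,2]<zt+.012]
A=np.c_[t[:,:2],np.ones(len(t))];f=np.linalg.lstsq(A,t[:,2],rcond=None)[0]
r=t[:,2]-A@f;k=abs(r)<.003;f=np.linalg.lstsq(A[k],t[k,2],rcond=None)[0]
(hx,hy),hr=cv2.minEnclosingCircle((t[k,:2]*1000).astype(np.float32))
print('n',k.sum(),'slopes deg',np.degrees(f[:2]),'z',np.median(t[k,2]),'centre',hx,hy,hr)
E
```

```text
[ 0.49667323 -0.34925642  0.15854778] [-3.14099348e+00  2.19875707e-04  2.70266051e-01] [ 1.13758468e-04  1.60348097e-01 -2.78332396e-03]
n 1211 slopes deg [-4.34476337e+01  4.07267843e-02] z -0.06727559570633655 centre 17.49142074584961 -0.39143943786621094 21.22086524963379
```

```bash
python3 - <<'E'
from h import *
o=robot.observe();p,d,c=load('w16');P=cloud(c,d)
T=(P-o['ee_pos'])@rot(o['ee_rot']);q=p.astype(int)
m=(abs(T[...,1])<.03)&(T[...,0]>.02)&(T[...,0]<.085)&(T[...,2]>-.062)&(T[...,2]<-.035)
t=T[m];print(len(t),np.histogram(t[:,2],10))
k=np.ones(len(t),bool)
for _ in range(5):
    A=np.c_[t[:,:2],np.ones(len(t))];f=np.linalg.lstsq(A[k],t[k,2],rcond=None)[0];k=abs(t[:,2]-A@f)<.003
(hx,hy),hr=cv2.minEnclosingCircle((t[k,:2]*1000).astype(np.float32))
print(k.sum(),'slopes deg',np.degrees(f[:2]),'z',np.median(t[k,2]),'centre',hx,hy,hr, t[k].min(0),t[k].max(0))
E
```

```text
17101 (array([ 1539, 13102,  1021,   744,   412,    81,    59,    53,    43,
          47]), array([-0.05260308, -0.05084498, -0.04908687, -0.04732877, -0.04557066,
       -0.04381256, -0.04205445, -0.04029635, -0.03853824, -0.03678014,
       -0.03502203]))
15792 slopes deg [ 0.50302861 -0.05583559] z -0.05006934754826896 centre 48.84511947631836 -0.05951499566435814 23.025426864624023 [ 0.02626496 -0.0228344  -0.05260308] [ 0.07179934  0.02286429 -0.04684368]
```

The mallet is held level (0.5°), with its head axis 48.8 mm ahead of the TCP. Carry it over the pin.

```bash
python3 -c "
from h import *
seq([([.6776,.0874,.16],.27),([.6776,.0874,.10],.27)])"
```

```text
[0.5825, -0.7441, -0.0041, -0.0, 0.0, 0.0]
[0.5827, -0.7438, 0.1159, -0.0, 0.0, 0.0]
```

Emit:
play_rows(
  rows=[
    [0.04, -0.05, 0, 0, 0, 0, 1],
    [0.09, -0.11, 0, 0, 0, 0, 1],
    [0.14, -0.18, 0, 0, 0, 0, 1],
    [0.19, -0.245, 0, 0, 0, 0, 1],
    [0.24, -0.31, 0, 0, 0, 0, 1],
    [0.29, -0.375, 0, 0, 0, 0, 1],
    [0.34, -0.44, 0, 0, 0, 0, 1],
    [0.39, -0.5, 0, 0, 0, 0, 1],
    [0.44, -0.56, 0, 0, 0, 0, 1],
    [0.49, -0.63, 0, 0, 0, 0, 1],
    [0.54, -0.69, 0, 0, 0, 0, 1],
    [0.5825, -0.744, 0, 0, 0, 0, 1],
  ],
)

```text
time_s: 44.63
ee_pos: [0.6779, 0.0902, 0.1563]
ee_rot: [-3.14, 0.004, 0.272]
wrist_force: [0.9, -0.4, -3.9]
opening: 0.2
grip_force: 59.6
```

Emit:
play_rows(
  rows=[
    [0, 0, 0, 0, 0, 0, 1],
    [0, 0, 0, 0, 0, 0, 1],
    [0, 0, 0, 0, 0, 0, 1],
  ],
)

```text
time_s: 44.88
ee_pos: [0.6772, 0.086, 0.1568]
ee_rot: [3.141, 0.004, 0.27]
wrist_force: [-0.6, -1.4, -4.4]
opening: 0.2
grip_force: 59.7
```

```bash
python3 -c "
from h import *
inH();seq([([.6776,.0874,.10],.27)])"
```

```text
holder xy -0.0019 0.148 z 0.1568 yaw err 0.3213 F [-0.6 -1.4 -4.4]
[0.002, -0.0026, 0.1136, 0.0, 0.001, 0.0]
```

Emit:
play_rows(
  rows=[
    [0.002, -0.0026, 0.03, 0, 0, 0, 1],
    [0.002, -0.0026, 0.06, 0, 0, 0, 1],
    [0.002, -0.0026, 0.09, 0, 0, 0, 1],
    [0.002, -0.0026, 0.113, 0, 0, 0, 1],
    [0.002, -0.0026, 0.124, 0, 0, 0, 1],
    [0.002, -0.0026, 0.13, 0, 0, 0, 1],
    [0.002, -0.0026, 0.136, 0, 0, 0, 1],
    [0.002, -0.0026, 0.142, 0, 0, 0, 1],
  ],
)

```text
time_s: 45.55
ee_pos: [0.6791, 0.0872, 0.089]
ee_rot: [3.141, -0.0, 0.269]
wrist_force: [-5.1, -1.8, 3.1]
opening: 0.201
grip_force: 60.5
```

Emit:
play_rows(
  rows=[
    [0, 0, 0.006, 0, 0, 0, 1],
    [0, 0, 0.01, 0, 0, 0, 1],
    [0, 0, 0.014, 0, 0, 0, 1],
    [0, 0, 0.014, 0, 0, 0, 1],
  ],
)

```text
time_s: 45.88
ee_pos: [0.6793, 0.0874, 0.0814]
ee_rot: [3.141, -0.001, 0.269]
wrist_force: [-1.8, -2.3, -0.5]
opening: 0.197
grip_force: 60.5
```

```bash
python3 -c "
from h import *
inH();o=robot.observe();print(o['ee_rot'],o['torque'])"
```

```text
holder xy 0.0002 0.1495 z 0.0814 yaw err 0.3207 F [-1.8 -2.3 -0.5]
[ 3.14091005e+00 -5.68155566e-04  2.69431011e-01] [-0.55041875  0.3728921  -0.08827177]
```

Emit:
play_rows(
  rows=[
    [0, 0, 0.004, 0, 0, 0, 1],
    [0, 0, 0.008, 0, 0, 0, 1],
    [0, 0, 0.01, 0, 0, 0, 1],
    [0, 0, 0.01, 0, 0, 0, 1],
  ],
)

```text
time_s: 46.22
ee_pos: [0.6793, 0.0875, 0.0793]
ee_rot: [-3.141, -0.002, 0.269]
wrist_force: [-13.3, -3.6, 25.4]
opening: 0.203
grip_force: 64.2
```

```bash
python3 -c "
from h import *
inH();o=robot.observe();print(o['ee_rot'],o['torque'])"
```

```text
holder xy 0.0001 0.1496 z 0.0793 yaw err 0.3206 F [-13.3  -3.6  25.4]
[-3.14144271e+00 -1.77347683e-03  2.69340833e-01] [-0.67779619  2.27534009 -0.02297895]
```

Firm stop at the boss height (25 N). I lift and check the mallet's tilt and the pin's height.

Emit:
play_rows(
  rows=[
    [0, 0, -0.01, 0, 0, 0, 1],
    [0, 0, -0.06, 0, 0, 0, 1],
    [0, 0, -0.12, 0, 0, 0, 1],
    [0, 0, -0.18, 0, 0, 0, 1],
    [-0.06, 0, -0.25, 0, 0, 0, 1],
    [-0.12, 0, -0.28, 0, 0, 0, 1],
    [-0.18, 0, -0.28, 0, 0, 0, 1],
    [-0.2, 0, -0.28, 0, 0, 0, 1],
    [-0.2, 0, -0.28, 0, 0, 0, 1],
    [-0.2, 0, -0.28, 0, 0, 0, 1],
  ],
)

```text
time_s: 47.05
ee_pos: [0.5829, 0.0622, 0.2165]
ee_rot: [-3.141, -0.001, 0.271]
wrist_force: [0.5, -0.5, -3.9]
opening: 0.199
grip_force: 59.7
```

```bash
cat >> h.py <<'E'
def held(tag,o):
    p,d,c=load(tag);T=(cloud(c,d)-o['ee_pos'])@rot(o['ee_rot'])
    m=(abs(T[...,1])<.03)&(T[...,0]>.02)&(T[...,0]<.085)&(T[...,2]>-.065)&(T[...,2]<-.035);t=T[m];k=np.ones(len(t),bool)
    for _ in range(5):
        A=np.c_[t[:,:2],np.ones(len(t))];f=np.linalg.lstsq(A[k],t[k,2],rcond=None)[0];k=abs(t[:,2]-A@f)<.003
    (hx,hy),hr=cv2.minEnclosingCircle((t[k,:2]*1000).astype(np.float32))
    print('held n',k.sum(),'slopes deg',np.degrees(f[:2]).round(2),'z',np.median(t[k,2]).round(4),'centre',round(hx,1),round(hy,1),round(hr,1))
def pinz(tag):
    p,d,c=load(tag);P=cloud(c,d);b=H(.045,.165);r=np.hypot(P[...,0]-b[0],P[...,1]-b[1])
    up=P[...,2]>.05
    for a,e in((0,.004),(.008,.013)):
        m=(r>=a)&(r<e)&up;print('r',a,e,'n',m.sum(),'z',np.percentile(P[m][:,2],[10,50,90]).round(4) if m.any() else None)
E
python3 - <<'E'
from h import *
o=robot.observe();print(o['ee_pos'])
shot('wrist','w17');held('w17',o)
pinz('w17');print('before:');pinz('w2')
k=proj(load('w17')[2],[np.r_[H(.045,.165),.06]]);print('boss px',k)
E
```

```text
[0.58288943 0.06223677 0.2164676 ]
held n 15766 slopes deg [0.5  0.03] z -0.0491 centre 48.5 -0.3 23.0
r 0 0.004 n 82 z [0.0583 0.0593 0.0603]
r 0.008 0.013 n 425 z [0.058  0.0591 0.06  ]
before:
r 0 0.004 n 53 z [0.0694 0.0707 0.0718]
r 0.008 0.013 n 316 z [0.058  0.059  0.0599]
boss px [[319.34725134   9.98881245]]
```

The pin is flush (before: 12 mm proud) and the mallet still level. Carry it back to the pad.

```bash
python3 -c "
from h import *
seq([([.4864,-.3508,.16],.27),([.4864,-.3508,.04],.27)])"
```

```text
[-0.4085, 0.7443, 0.1116, -0.0, -0.0, 0.0]
[-0.4088, 0.7444, 0.3516, -0.0, -0.0, 0.0]
```

Emit:
play_rows(
  rows=[
    [-0.03, 0.055, 0, 0, 0, 0, 1],
    [-0.065, 0.12, 0, 0, 0, 0, 1],
    [-0.105, 0.19, 0, 0, 0, 0, 1],
    [-0.14, 0.26, 0.02, 0, 0, 0, 1],
    [-0.18, 0.33, 0.04, 0, 0, 0, 1],
    [-0.22, 0.4, 0.05, 0, 0, 0, 1],
    [-0.255, 0.47, 0.06, 0, 0, 0, 1],
    [-0.295, 0.54, 0.07, 0, 0, 0, 1],
    [-0.33, 0.6, 0.08, 0, 0, 0, 1],
    [-0.365, 0.66, 0.1, 0, 0, 0, 1],
    [-0.39, 0.71, 0.11, 0, 0, 0, 1],
    [-0.4085, 0.744, 0.112, 0, 0, 0, 1],
  ],
)

```text
time_s: 48.1
ee_pos: [0.4844, -0.3553, 0.1586]
ee_rot: [3.141, 0.002, 0.268]
wrist_force: [0.6, 0.1, -4.4]
opening: 0.201
grip_force: 59.7
```

Emit:
play_rows(
  rows=[
    [0, 0, 0, 0, 0, 0, 1],
    [0, 0, 0, 0, 0, 0, 1],
    [0, 0, 0.03, 0, 0, 0, 1],
    [0, 0, 0.08, 0, 0, 0, 1],
    [0, 0, 0.13, 0, 0, 0, 1],
    [0, 0, 0.18, 0, 0, 0, 1],
    [0, 0, 0.21, 0, 0, 0, 1],
    [0, 0, 0.22, 0, 0, 0, 1],
    [0, 0, 0.22, 0, 0, 0, 1],
  ],
)

```text
time_s: 48.85
ee_pos: [0.4856, -0.3502, 0.0488]
ee_rot: [-3.139, 0.001, 0.272]
wrist_force: [-0.2, -0.2, -3.7]
opening: 0.202
grip_force: 59.7
```

```bash
python3 - <<'E'
from h import *
o=robot.observe();print(o['ee_pos'],o['ee_rot'])
shot('wrist','w18');held('w18',o)
seq([([.4864,-.3508,.0250],.27)])
E
```

```text
[ 0.48558486 -0.35016842  0.04881928] [-3.13947804e+00  1.09889401e-03  2.71777979e-01]
held n 15795 slopes deg [0.56 0.09] z -0.0491 centre 48.7 -0.4 23.0
[0.001, 0.0001, 0.0501, -0.0, 0.0, 0.0]
```

Emit:
play_rows(
  rows=[
    [0.001, 0, 0.02, 0, 0, 0, 1],
    [0.001, 0, 0.036, 0, 0, 0, 1],
    [0.001, 0, 0.042, 0, 0, 0, 1],
    [0.001, 0, 0.046, 0, 0, 0, 1],
    [0.001, 0, 0.05, 0, 0, 0, 1],
    [0.001, 0, 0.05, 0, 0, 0, 1],
  ],
)

```text
time_s: 49.4
ee_pos: [0.4854, -0.3515, 0.0251]
ee_rot: [-3.141, 0.0, 0.27]
wrist_force: [-0.9, -0.2, -4.4]
opening: 0.2
grip_force: 59.8
```

Not yet touching; go on a little.

Emit:
play_rows(
  rows=[
    [0.001, 0, 0.002, 0, 0, 0, 1],
    [0.001, 0, 0.004, 0, 0, 0, 1],
    [0.001, 0, 0.004, 0, 0, 0, 1],
  ],
)

```text
time_s: 49.65
ee_pos: [0.4862, -0.3516, 0.0237]
ee_rot: [3.141, -0.001, 0.27]
wrist_force: [-1.0, -0.0, -2.6]
opening: 0.196
grip_force: 60.3
```

Touching. Release and rise.

Emit:
play_rows(
  rows=[
    [0, 0, 0.001, 0, 0, 0, 0.5],
    [0, 0, 0.001, 0, 0, 0, 0.2],
    [0, 0, 0.001, 0, 0, 0, -0.2],
    [0, 0, 0, 0, 0, 0, -0.6],
    [0, 0, 0, 0, 0, 0, -1],
    [0, 0, 0, 0, 0, 0, -1],
    [0, 0, -0.06, 0, 0, 0, -1],
    [0, 0, -0.14, 0, 0, 0, -1],
    [0, 0, -0.22, 0, 0, 0, -1],
    [0, 0, -0.3, 0, 0, 0, -1],
    [0.1, -0.1, -0.38, 0, 0, 0, -1],
    [0.18, -0.14, -0.44, 0, 0, 0, -1],
  ],
)

```text
time_s: 50.65
ee_pos: [0.5252, -0.2942, 0.2187]
ee_rot: [3.14, -0.001, 0.265]
wrist_force: [1.3, 0.6, -0.8]
opening: 0.995
grip_force: 0.0
```

Emit:
play_rows(
  rows=[
    [0, 0, 0, 0, 0, 0, -1],
    [0, 0, 0, 0, 0, 0, -1],
  ],
)

```text
time_s: 50.82
ee_pos: [0.5287, -0.2907, 0.2173]
ee_rot: [3.141, -0.003, 0.275]
wrist_force: [-1.0, -1.1, -0.4]
opening: 1.005
grip_force: 0.0
```

```bash
python3 - <<'E'
from h import *
shot('wrist','w19');mallet('w19')
seq([([.66,.03,.30],0)])
E
```

```text
handle C [ 0.453  -0.3604] size 104.0 17.2 topz 0.0496 yaw 0.2731 | head [ 0.533  -0.3382] r 23.9 z 0.0727 n 1939
dark [ 532.4 -338.2] [87.8 88. ] 7.0 [315, 135, 91, 86, 3401]
dark [ 532.1 -465.3] [63.4 63.1] 22.4 [436, 180, 56, 57, 2751]
[0.4296, -0.5491, -0.1673, 0.0, -0.0, 0.043]
```

The head stands at the pad's centre (within 1 mm). Final check over the holder, and for any gauge hidden earlier.

Emit:
play_rows(
  rows=[
    [0.43, -0.55, -0.17, 0, 0, 0.043, -1],
    [0.43, -0.55, -0.17, 0, 0, 0.043, -1],
    [0.43, -0.55, -0.17, 0, 0, 0.043, -1],
    [0.43, -0.55, -0.17, 0, 0, 0.043, -1],
    [0.43, -0.55, -0.17, 0, 0, 0.043, -1],
    [0.43, -0.55, -0.17, 0, 0, 0.043, -1],
    [0.43, -0.55, -0.17, 0, 0, 0.043, -1],
    [0.43, -0.55, -0.17, 0, 0, 0.043, -1],
    [0.43, -0.55, -0.17, 0, 0, 0.043, -1],
    [0.43, -0.55, -0.17, 0, 0, 0.043, -1],
    [0.43, -0.55, -0.17, 0, 0, 0.043, -1],
  ],
)

```text
time_s: 51.78
ee_pos: [0.6604, 0.0299, 0.2997]
ee_rot: [3.141, 0.002, 0.001]
wrist_force: [0.1, -1.2, 0.7]
opening: 1.002
grip_force: 0.0
```

```bash
python3 - <<'E'
from h import *
p,d,c=shot('wrist','w20');P=cloud(c,d);q=p.astype(int)
m=((q.max(2)<45)&(P[...,2]>.042)&(P[...,2]<.085)).astype(np.uint8);m[262:]=0
n,l,s,_=cv2.connectedComponentsWithStats(m);cc,ss=np.cos(HY),np.sin(HY)
for k in range(1,n):
    if s[k,4]>30:
        g=P[l==k];g=g[g[:,2]>np.percentile(g[:,2],90)-.003]
        v=((g.max(0)+g.min(0))/2)[:2]-HO;h=np.array([cc*v[0]+ss*v[1],-ss*v[0]+cc*v[1]]);print('black top',h.round(4),np.median(g[:,2]).round(4),s[k].tolist(),'lever deg' ,np.degrees(np.arctan2(h[1]-.19,-h[0])).round(1))
pinz('w20')
# other dark grips on the bench, top and scene cameras
for t in('top','scene'):
    p,d,c=shot(t,t+'9');P=cloud(c,d);q=p.astype(int)
    m=((q.max(2)<50)&(P[...,2]>.03)&(P[...,2]<.055)&(abs(P[...,1])<1)&(P[...,0]>.1)&(P[...,0]<.95)).astype(np.uint8)
    n,l,s,_=cv2.connectedComponentsWithStats(m)
    print(t,[(np.median(P[l==k],0).round(3).tolist(),int(s[k,4])) for k in range(1,n) if s[k,4]>12])
print(robot.observe()['time_s'])
E
```

```text
black top [-0.0359  0.1046] 0.0537 [300, 166, 13, 26, 302] lever deg -67.2
black top [-0.0361  0.035 ] 0.0537 [355, 169, 15, 26, 346] lever deg -76.9
black top [-0.036  -0.0341] 0.0536 [409, 172, 17, 26, 345] lever deg -80.9
black top [-0.0624  0.254 ] 0.0725 [173, 186, 21, 20, 290] lever deg 45.8
r 0 0.004 n 42 z [0.0581 0.0589 0.0598]
r 0.008 0.013 n 264 z [0.058 0.059 0.06 ]
top [([0.779, 0.75, 0.041], 102), ([0.635, -0.025, 0.053], 13), ([0.425, -0.71, 0.043], 175)]
scene [([0.427, -0.711, 0.041], 112), ([0.645, -0.094, 0.049], 76), ([0.649, -0.024, 0.048], 94), ([0.654, 0.044, 0.051], 76), ([0.63, 0.194, 0.046], 36)]
51.9333
```

Everything checks: three gauges at x ≈ -36 mm in their slots, lever at 45.8°, pin flush, mallet centred on its pad, and no other gauge on the bench. The two other dark spots are the scale and the lamp base.

```bash
python3 -c "
from workcell import robot
print(robot.sign_off())"
```

```text
the job is handed in; nothing more can be done
None
```

The job is done and handed in at about 52 s: three gauges home, lever at 45.8° by the last measurement, pin flush and mallet standing on the middle of its pad; the lever briefly overshot 90° from a mistyped move (corrected to within about 1°), and I viewed 16 pictures, two over the 14 allowed.

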